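# Check the balance, then weigh in a sample bottle facing the scanner

### The job

Check the bench balance: set the brass check weight upright at the centre of the sprung pan, let go until the pan has settled (about a second), then put the weight back in the middle of its blue pad. After that stand the red-capped sample bottle with the blue patch at the centre of the pan, inside the dark ring, and let go, with its blue patch squarely facing the yellow scanner's window. Set things down gently so that the pan never hits its bottom stop, keep weight and bottle upright, and do not move or tip the other bottles, brushes, clamp and box.

Things in the scene. Friction and masses are not known exactly. Their poses are not given: they have to be found in the camera images.
- balance: fixed white bench balance, housing 240 x 190 mm, top at 55 mm above the bench. Origin on the bench under the pan's centre; the housing spans x -140 to +100 and y -95 to +95 mm about it, z up; the black display strip is at its -x edge. Place and yaw vary.
- pan_centre (a point): centre of the top face of the balance's round steel pan (110 mm diameter, 6 mm thick), 75 mm above the bench when empty; moves down with the pan. A dark ring of 76 mm inner diameter and a centre dot are printed on it: a 60 mm bottle or 50 mm weight stands centred inside.
- pan (a joint): downward travel of the pan (m): 0 empty, 0.012 at the bottom stop, spring 1500 N/m (the 0.7 kg weight sinks it by about 4.5 mm, the bottle by 2 to 3.5 mm), lightly damped.
- scanner: fixed yellow code scanner on a dark foot beyond the balance. Its origin lies on the bench directly under the pan's centre; its +x axis points level from there out to the scanner's window, so the patch must point along this +x. Head 75 mm wide, top at 150 mm above the bench, from 158 to 208 mm along x; foot 158 to 228 mm along x, 90 mm wide. It stands at a different angle about the pan each time.
- scan_window (a point): centre of the scanner's dark red window, 122 mm above the bench, 158 mm from the pan's centre line.
- pad: fixed blue felt pad, 120 x 120 x 8 mm, where the check weight lives; origin at the centre of its underside, top face 8 mm above the bench.
- weight: loose brass check weight, 0.7 kg, 88 mm high, upright: body 50 mm diameter up to 46 mm, rounded in to a neck of 18 mm diameter (53 to 60 mm), grip knob of 30 mm diameter from 64 to 88 mm. Origin at the centre of its underside, z up. Starts on the pad.
- tray: fixed grey drip tray, flat slab 180 x 180 x 8 mm, on which the sample and two other bottles stand; origin at the centre of its underside.
- sample: loose white sample bottle with a red cap and a blue patch, 0.3 to 0.55 kg, 142 mm high: body 60 mm diameter up to 90 mm, shoulder in to a neck of 32 mm diameter from 102 to 112 mm, cap 38 mm diameter from 112 to 142 mm. Origin at the centre of its underside, z up, +x points to the middle of the blue patch.
- patch (a point): middle of the blue patch (about 25 mm wide, 56 mm high) on the sample bottle's side, 30 mm from its axis, 50 mm above its base.
- neighbour_a: bystander: white bottle with dark grey label and black cap, of the same shape as the sample (60 mm diameter, 142 mm high), on the tray; origin at the centre of its underside.
- neighbour_b: bystander: tall amber bottle with white cap, 54 mm diameter to 138 mm, cap 32 mm diameter, 188 mm high, on the tray; origin at the centre of its underside.
- jug: bystander: big white bottle with a red cap and white label, no blue patch, 96 mm diameter to 123 mm, cap 48 mm diameter, 180 mm high, beyond the pad; origin at the centre of its underside.
- brush_a: bystander: orange block brush with green bristles, 110 (x) x 60 x 59 mm high; origin at the centre of its underside.
- brush_b: bystander: orange block brush with blue bristles, 110 (x) x 60 x 59 mm high; origin at the centre of its underside.
- clamp: bystander: red bench clamp lying down, about 200 (x) x 70 x 42 mm high, between robot and balance; origin at its underside, x along its length.
- glove_box: bystander: white and blue carton 90 x 150 (y) x 70 mm high; origin at the centre of its underside.

How it is judged:
By the outcome, as a careful person would: the job done as asked, in the order asked, and still so for the second after the job is handed in, with the robot touching nothing.
It also fails if it takes over 67 s, if anything falls off the work surface, if the arm or the gripper's body presses on something with over 40 N, if the wrist force passes 120 N, or if a joint passes its speed limit or range.

### The arm

A 7-joint arm with a two-finger parallel gripper is mounted at the origin on the work surface. World frame = base frame: x ahead of the robot, y to its left, z up, the work surface at z = 0. Lengths are in m, angles in rad, forces in N, time in s.
With the tool pointing down it reaches from about 0.425 to 0.925 m from the base axis. Payload 6.8 kg.
Tool frame: the origin (TCP) lies between the finger pads; the fingertips stand 11 mm ahead of it and the grasp point (between the pads) lies 8 mm behind it; x points along the fingers, y is the direction in which the jaws open and shut, and the axes are right-handed (so a half turn about x gives the same grasp; the last joint's range is limited). The gripper opens to 85 mm and grips with 20 to 120 N. Pads are 22 mm wide; open, the fingers measure 114 mm over their backs; the gripper's body (76 mm by 85 mm) begins 54 mm behind the grasp point. The pads swing forward as they close: fully open they stand 13 mm farther back than shut.
Start: joints at [1.17, 0.477, 0.022, 1.555, -0.011, 1.109, -0.083], TCP at [0.195, -0.646, 0.242] pointing down, gripper open.
Joint ranges: [-2.96, 2.96], [-0.34, 2.1], [-1.41, 1.46], [0.24, 2.44], [-1.37, 4.51], [0.17, 1.92], [-2.96, 2.96]. Speed limits (rad/s): [2.39, 2.39, 3.14, 3.14, 3.14, 3.14, 3.14].

### API

Orientations are given as a unit quaternion [w, x, y, z].
In Python, from plant import ctrl gives the robot as it stands. The module is installed in compiled form; this text tells all that it offers.
- The arm moves only by the tool drive_tool, never from a script. Its argument "moves" is a list of rows, each a list of 3 entries, a list of its own where there are three numbers: the opening, from -1 (shut) to 1 (fully open), then the shift along the tool's x, y, z in mm, then the turn, a rotation vector about the tool's x, y, z in rad. In form: [[fingers, [x, y, z], [ax, ay, az]], ...]. A call has exactly 5 rows; each row shifts and turns the commanded pose from where the row before left it, along the tool's axes as they then stand; what a row does not reach is not made up. A row lasts 1/12 s, in which the tool goes at most 41.7 mm and 7.16 degrees, less where a joint would pass 70% of its speed; a pose out of reach is approached as far as the arm can. A call is refused whole if a number of a shift passes 41.7 or a number of a turn 0.125, either way. A call with a gripper value outside its range is refused whole. The fingers move at their own pace and stop on an object; "squeeze" is the grip in N (left out, the last holds). Time passes only in rows, so rows that do not move let the fingers close, or fill a call up. It gives the time, the measured TCP pose, the force and the opening at its end, in the units of the state.
- ctrl.get_obs(): the state, without advancing time (a new reading comes with each control period).
- ctrl.capture(name): name is "side" or "top"; returns the picture (420x560x3 uint8, red, green, blue); there is no depth.
- ctrl.camera_params(name): a dict with "camera_matrix" (3x3 intrinsics, pixels), "R" (3x3) and "t" (3): a world point X has camera coordinates R X + t. Camera axes: x right, y down, z forward; pixel columns grow to the right and rows downward; lengths in m; the calibration is good to about 2 mm. A picture is of the moment at which its call begins. camera_params takes no time and is no camera call.
- ctrl.hand_in(): hands the job in, once; it reports no verdict.
The state is a dict: "time_s": time; "q": joint angles; "dq": joint speeds; "tau": joint torques, N m; "tool_pos": TCP position; "orientation": TCP orientation; "wrist_force": force on the tool from outside, world axes, zero at the start; "moment": the same for the moment, N m; "width": opening from 0.0 (shut) to 1.0 (fully open).
Only numpy, scipy, OpenCV 4.12 (cv2) and the standard library are available. Lean on these libraries where they do the work, as an engineer would, in place of code of your own. Each camera call takes 0.05 s, during which the arm holds its last target.

## Working session

There is one attempt and no reset: what is moved stays moved. The work goes in short steps, Python scripts to look and compute and a tool call to move; the robot and the scene stay as the last step left them, time stands still between calls to the robot, and variables do not carry over. Pictures are saved under pics/ and viewed, and the job is handed in when it is done.

Besides the shell and the picture viewer there is one more tool, called after ">>>" as a command line: name --argument value ..., lists and objects as JSON in quotes. drive_tool: Moves the arm, as the interface text tells. Its arguments: {"type":"object","properties":{"moves":{"type":"array","items":{"type":"array"}},"squeeze":{"type":"number"}},"required":["moves"]}

```bash
mkdir -p pics; ls; python3 - <<'E'
from plant import ctrl
import cv2,numpy as np
np.set_printoptions(precision=4,suppress=True)
for n in("side","top"):
    cv2.imwrite(f"pics/{n}0.png",cv2.cvtColor(ctrl.capture(n),cv2.COLOR_RGB2BGR))
    p=ctrl.camera_params(n);print(n,p, -np.array(p["R"]).T@np.array(p["t"]))
print(ctrl.get_obs())
E
```

```text
pics
side {'camera_matrix': array([[512.7296,   0.    , 275.5058],
       [  0.    , 512.7296, 200.5981],
       [  0.    ,   0.    ,   1.    ]]), 'R': array([[-0.9319, -0.3628, -0.0065],
       [-0.2572,  0.6731, -0.6934],
       [ 0.2559, -0.6444, -0.7206]]), 't': array([0.5213, 0.226 , 1.4013])} [0.1853 0.94   1.1698]
top {'camera_matrix': array([[431.5284,   0.    , 286.2209],
       [  0.    , 431.5284, 211.8055],
       [  0.    ,   0.    ,   1.    ]]), 'R': array([[-0.0212, -0.9996,  0.0212],
       [-0.9906,  0.0182, -0.1354],
       [ 0.135 , -0.0239, -0.9906]]), 't': array([-0.0152,  0.5975,  1.5233])} [0.386  0.0103 1.5902]
{'time_s': 0.1, 'q': array([ 1.1699,  0.4777,  0.0223,  1.5563, -0.0115,  1.1093, -0.0831]), 'dq': array([-0.0017, -0.0025, -0.0013, -0.0032, -0.0002,  0.0002, -0.0014]), 'tau': array([  0.0057, -59.7757,   1.6142, -28.1955,   0.0129,   0.005 ,
         0.    ]), 'tool_pos': array([ 0.1947, -0.6458,  0.2414]), 'orientation': array([-0.1026, -0.6994, -0.1037,  0.6997]), 'wrist_force': array([-0.1526, -0.0385, -0.5374]), 'moment': array([-0.029 ,  0.013 ,  0.0254]), 'width': 0.997552389522999}
```

View pics/side0.png

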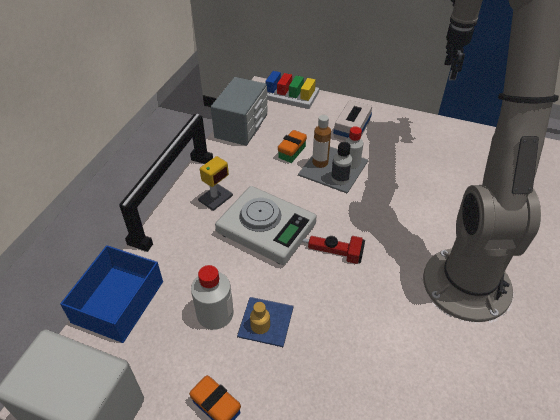

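View pics/top0.png

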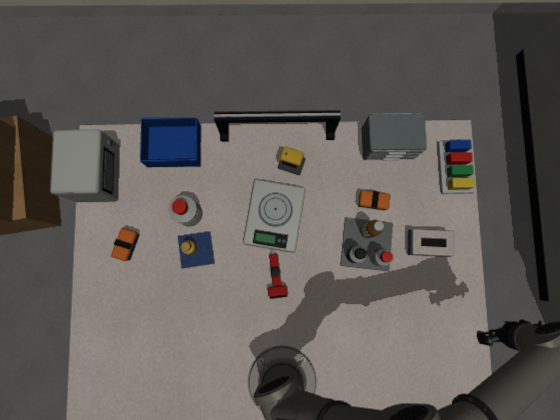

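```bash
python3 - <<'E'
import cv2,numpy as np
t=cv2.imread("pics/top0.png");s=cv2.imread("pics/side0.png")
def crop(im,x0,y0,x1,y1,k): return cv2.resize(im[y0:y1,x0:x1],None,fx=k,fy=k,interpolation=cv2.INTER_CUBIC)
a=crop(t,150,130,310,270,5);b=crop(t,330,180,470,280,5)
cv2.imwrite("pics/c1.png",cv2.resize(a,(686,600)));cv2.imwrite("pics/c2.png",b)
cv2.imwrite("pics/c3.png",crop(s,180,140,330,350,2.8)); cv2.imwrite("pics/c4.png",crop(s,270,90,390,200,5))
E
```

```text
(no output)
```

View pics/c1.png

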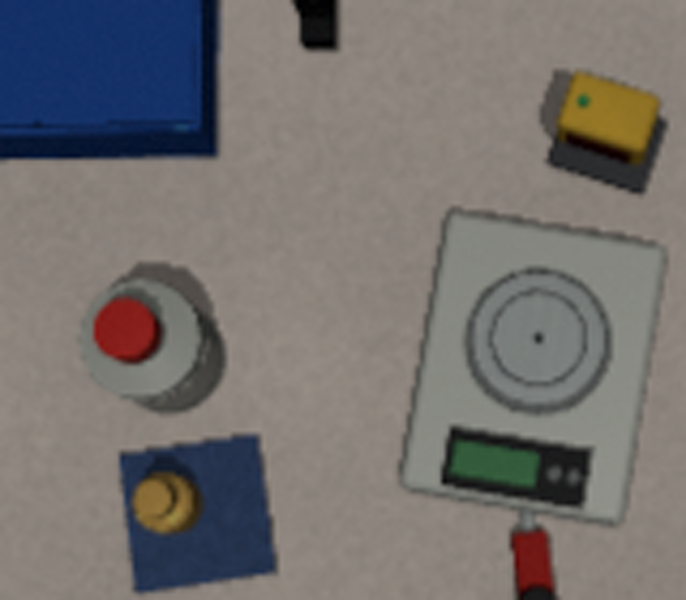

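View pics/c2.png

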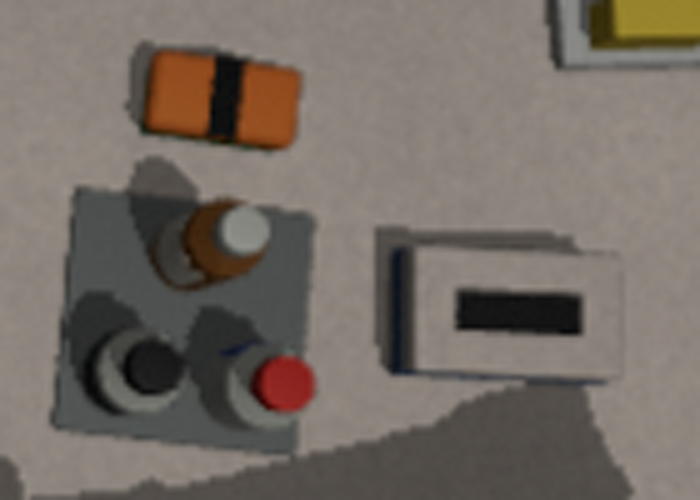

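View pics/c3.png

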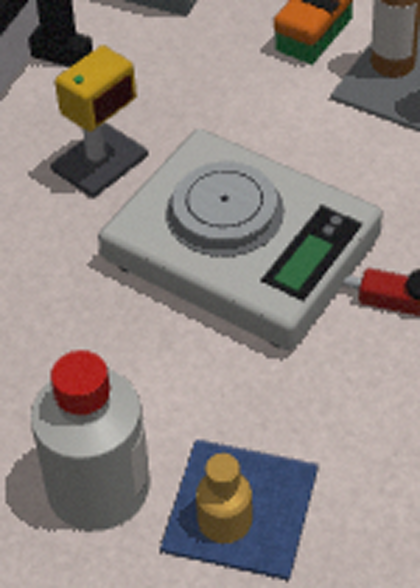

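View pics/c4.png

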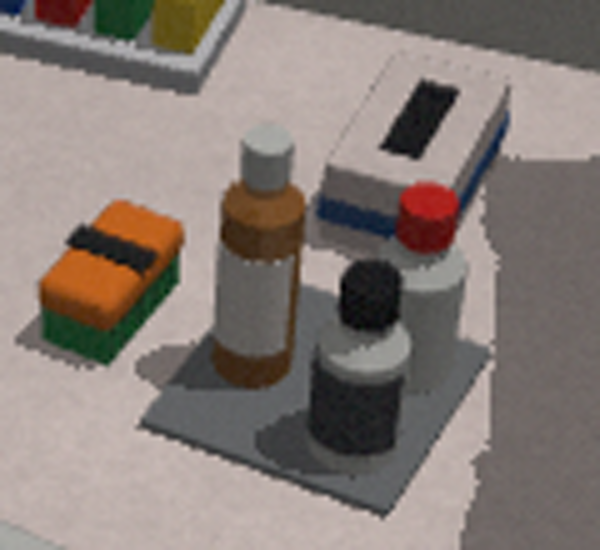

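```bash
cat > h.py <<'E'
import cv2,numpy as np
from scipy.optimize import least_squares
np.set_printoptions(precision=4,suppress=True)
P={}
try:
    from plant import ctrl
    for n in("side","top"):P[n]=ctrl.camera_params(n)
except Exception as e: print(e)
def proj(n,X):
    p=P[n];c=np.atleast_2d(X)@np.array(p["R"]).T+p["t"];u=c@np.array(p["camera_matrix"]).T;return u[:,:2]/u[:,2:]
def back(n,uv,z):
    p=P[n];R=np.array(p["R"]);o=-R.T@p["t"]
    uv=np.atleast_2d(uv).astype(float);d=np.c_[uv,np.ones(len(uv))]@np.linalg.inv(p["camera_matrix"]).T@R
    return o+d*((z-o[2])/d[:,2])[:,None]
def circ(x,y,z,r,n=60):
    a=np.linspace(0,2*np.pi,n,endpoint=False);return np.c_[x+r*np.cos(a),y+r*np.sin(a),np.full(n,z)]
def cyl(x,y,prof): return np.vstack([circ(x,y,z,r) for z,r in prof])
def hullc(n,pts):
    h=cv2.convexHull(proj(n,pts).astype(np.float32));m=cv2.moments(h);return np.array([m['m10']/m['m00'],m['m01']/m['m00']])
def blob(mask,near):
    k,l,s,c=cv2.connectedComponentsWithStats(mask.astype(np.uint8))
    i=min((i for i in range(1,k) if s[i,4]>15),key=lambda i:np.hypot(*(c[i]-near)));return c[i],s[i,4]
def red(im):
    h=cv2.cvtColor(im,cv2.COLOR_BGR2HSV);return ((h[...,0]<6)|(h[...,0]>174))&(h[...,1]>150)&(h[...,2]>60)
def save(n,name):
    im=cv2.cvtColor(ctrl.capture(n),cv2.COLOR_RGB2BGR);cv2.imwrite(f"pics/{name}.png",im);return im
E
python3 - <<'E'
from h import *
t=cv2.imread("pics/top0.png");s=cv2.imread("pics/side0.png")
def fit(prof,obs,x0):
    f=lambda x:np.concatenate([hullc(n,cyl(x[0],x[1],prof))-c for n,c in obs])
    r=least_squares(f,x0,diff_step=1e-3);return r.x,r.fun
capp=[(.112,.019),(.142,.019)]
obs=[]
for n,im,near in(("top",t,(387,256)),("side",s,(356,133))):
    c,a=blob(red(im),near);print(n,c,a);obs.append((n,c))
for o in ([obs[0]],[obs[1]],obs): print("sample",fit(capp,o,(.6,-.2)))
# jug
c1,_=blob(red(t),(180,207));c2,_=blob(red(s),(208,275));
print("jug",fit([(.150,.024),(.18,.024)],[("top",c1),("side",c2)],(.6,.2)))
# pan dot
print("pan top",back("top",(275.5,208.9),.075),"side",back("side",(180+224.5/2.8,140+198/2.8),.075))
def T(p):p=np.atleast_2d(p);return np.c_[150+p[:,0]/4.2875,130+p[:,1]/4.2857]
def S(p):p=np.atleast_2d(p);return 180*np.array([1,0])+140*np.array([0,1])+p/2.8
pt=back("top",T([(120,453),(259,436),(275,572),(136,590)]),.008);ps=back("side",S([(197,441),(318,463),(290,577),(162,551)]),.008)
print("pad",pt,pt.mean(0),ps,ps.mean(0))
ht=back("top",T([(452,208),(664,244),(618,524),(402,487)]),.055);print("housing",ht,ht.mean(0))
print("window",back("top",T((603,150)),.122),back("side",S((114,99)),.122))
print("knob",back("top",T((152,497)),.088),back("side",S((223,468)),.088))
h=cv2.cvtColor(t,cv2.COLOR_BGR2HSV)
print(h[246,186],h[250,189]); 
for n,im,near in(("top",t,(188,247)),("side",s,(260,319))):
    h=cv2.cvtColor(im,cv2.COLOR_BGR2HSV);m=(h[...,0]>12)&(h[...,0]<32)&(h[...,1]>90)&(h[...,2]>40);print(blob(m,near))
print("scannertop",back("top",T([(580,72),(660,95),(643,160),(557,118)]),.15))
# patch
def C2(p):return np.array([330,180])+np.array(p)/5
print("patchtop",back("top",C2((240,348)),.078))
D=lambda p:np.array([330,180])+np.array(p)/5
print("na cap",back("top",D((153,367)),.142),"nb",back("top",D((243,230)),.188))
tr=back("top",[D(p) for p in((75,187),(315,213),(297,453),(54,427))],.008);print("tray",tr,tr.mean(0))
print("box",back("top",[D(p) for p in((415,245),(622,252),(618,380),(412,375))],.07))
print("brush",back("top",[D(p) for p in((150,52),(300,70),(296,148),(145,132))],.059))
print("clamp",back("top",[(276,254),(277,296)],.02))
E
```

```text
top [386.3696 256.4022] 92
side [355.0889 132.9111] 135
sample (array([ 0.4265, -0.3611]), array([ 0., -0.]))
sample (array([ 0.4257, -0.3668]), array([-0.,  0.]))
sample (array([ 0.4258, -0.3629]), array([ 0.5371,  0.1796, -0.364 ,  0.6931]))
jug (array([0.6021, 0.3316]), array([ 0.1399,  0.6134, -0.4394, -0.1352]))
pan top [[0.6035 0.0116 0.075 ]] side [[0.601  0.0149 0.075 ]]
pad [[0.5207 0.3696 0.008 ]
 [0.533  0.2516 0.008 ]
 [0.4172 0.2378 0.008 ]
 [0.4045 0.3547 0.008 ]] [0.4688 0.3034 0.008 ] [[0.5306 0.2584 0.008 ]
 [0.415  0.24   0.008 ]
 [0.3984 0.3585 0.008 ]
 [0.5142 0.376  0.008 ]] [0.4646 0.3082 0.008 ]
housing [[ 0.7189  0.0823  0.055 ]
 [ 0.6849 -0.0962  0.055 ]
 [ 0.4498 -0.0517  0.055 ]
 [ 0.484   0.1264  0.055 ]] [0.5844 0.0152 0.055 ]
window [[ 0.7504 -0.044   0.122 ]] [[ 0.7478 -0.0361  0.122 ]]
knob [[0.4778 0.3253 0.088 ]] [[0.4748 0.3226 0.088 ]]
[ 19 154 139] [ 23 144 136]
(array([188.3543, 246.8   ]), np.int32(175))
(array([259.6169, 318.3165]), np.int32(496))
scannertop [[ 0.8079 -0.026   0.15  ]
 [ 0.7879 -0.0897  0.15  ]
 [ 0.7348 -0.0747  0.15  ]
 [ 0.7703 -0.0068  0.15  ]]
patchtop [[ 0.4522 -0.3456  0.078 ]]
na cap [[ 0.4379 -0.2712  0.142 ]] nb [[ 0.5245 -0.3256  0.188 ]]
tray [[ 0.5767 -0.2452  0.008 ]
 [ 0.5539 -0.423   0.008 ]
 [ 0.378  -0.4001  0.008 ]
 [ 0.4006 -0.2228  0.008 ]] [ 0.4773 -0.3228  0.008 ]
box [[ 0.5231 -0.4763  0.07  ]
 [ 0.5152 -0.6245  0.07  ]
 [ 0.4246 -0.6149  0.07  ]
 [ 0.4311 -0.4685  0.07  ]]
brush [[ 0.6679 -0.2953  0.059 ]
 [ 0.6528 -0.4038  0.059 ]
 [ 0.5958 -0.3978  0.059 ]
 [ 0.6095 -0.2891  0.059 ]]
clamp [[0.4463 0.0128 0.02  ]
 [0.2967 0.0119 0.02  ]]
```

```bash
cat >> h.py <<'E'
def fit(prof,obs,x0):
    f=lambda x:np.concatenate([hullc(n,cyl(x[0],x[1],prof))-c for n,c in obs])
    r=least_squares(f,x0,diff_step=1e-3);return r.x,r.fun
def capprof(b): return [(b+.112,.019),(b+.142,.019)]
def brass(im):
    h=cv2.cvtColor(im,cv2.COLOR_BGR2HSV);return (h[...,0]>12)&(h[...,0]<32)&(h[...,1]>90)&(h[...,2]>40)
def pose():
    from scipy.spatial.transform import Rotation as R
    o=ctrl.get_obs();q=o["orientation"];M=R.from_quat([q[1],q[2],q[3],q[0]]).as_matrix();return o,M
E
python3 - <<'E'
from h import *
t=cv2.imread("pics/top0.png");s=cv2.imread("pics/side0.png")
obs=[(n,blob(red(im),near)[0]) for n,im,near in(("top",t,(387,256)),("side",s,(356,133)))]
for o in ([obs[0]],[obs[1]],obs): print("sample",*fit(capprof(.008),o,(.6,-.2)))
# dot centroid
for n,im,(u,v) in(("top",t,(275,209)),("side",s,(260,211))):
    g=cv2.cvtColor(im,cv2.COLOR_BGR2GRAY).astype(float)[v-3:v+4,u-3:u+4]
    w=np.clip(np.median(g)-6-g,0,None);yy,xx=np.mgrid[v-3:v+4,u-3:u+4];c=np.array([(w*xx).sum(),(w*yy).sum()])/w.sum()
    print("dot",n,c,back(n,c,.075))
# pad w/ weight blue mask hull
def bluem(im):
    h=cv2.cvtColor(im,cv2.COLOR_BGR2HSV);return (h[...,0]>100)&(h[...,0]<130)&(h[...,1]>90)
for n,im,(u,v) in(("top",t,(205,255)),("side",s,(280,325))):
    m=bluem(im).astype(np.uint8);k,l,st,cc=cv2.connectedComponentsWithStats(m);i=l[v,u]
    pts=np.argwhere(l==i)[:,::-1].astype(np.float32);r=cv2.minAreaRect(cv2.convexHull(pts));
    h=cv2.convexHull(pts);M=cv2.moments(h);c=(M['m10']/M['m00'],M['m01']/M['m00']);print("pad",n,r,c,back(n,c,.008))
wt=[];
for n,im,near in(("top",t,(188,247)),("side",s,(260,319))):
    c,a=blob(brass(im),near);m=brass(im);k,l,st,cc=cv2.connectedComponentsWithStats(m.astype(np.uint8))
    i=l[int(round(c[1])),int(round(c[0]))];pts=np.argwhere(l==i)[:,::-1].astype(np.int32);M=cv2.moments(cv2.convexHull(pts));wt.append((n,np.array([M['m10']/M['m00'],M['m01']/M['m00']])));print(a)
prof=[(.008,.025),(.05,.025),(.072,.015),(.096,.015)]
for o in([wt[0]],[wt[1]],wt):print("weight",*fit(prof,o,(.47,.32)))
# patch blue pixels
for n,im,(x0,y0,x1,y1) in(("top",t,(370,240,395,262)),("side",s,(340,125,370,175))):
    h=cv2.cvtColor(im,cv2.COLOR_BGR2HSV)
    sub=bluem(im)[y0:y1,x0:x1];p=np.argwhere(sub)[:,::-1]+[x0,y0];print(n,p.tolist())
    if n=="top":print(back("top",p,.086))
o,M=pose();print(M)
E
```

```text
sample [ 0.4263 -0.3591] [ 0. -0.]
sample [ 0.4238 -0.3568] [-0. -0.]
sample [ 0.4251 -0.3585] [-0.1717  0.3509 -0.2448 -0.3978]
dot top [275.1368 208.407 ] [[0.6053 0.0128 0.075 ]]
dot side [259.7079 210.3838] [[0.6027 0.0141 0.075 ]]
pad top ((195.35940551757812, 249.3961181640625), (31.843751907348633, 32.43711471557617), 81.46923065185547) (195.42946502057612, 249.39390946502056) [[0.4695 0.3058 0.008 ]]
pad side ((264.97064208984375, 321.1176452636719), (46.56684112548828, 42.44373321533203), 14.03624439239502) (265.50147255689427, 321.59196787148596) [[0.4657 0.3112 0.008 ]]
175
496
weight [0.4781 0.3266] [ 0. -0.]
weight [0.4753 0.3253] [ 0. -0.]
weight [0.4762 0.3257] [ 0.2532  0.5302 -0.4057  0.0188]
top [[377, 249], [378, 249], [374, 250], [375, 250], [376, 250], [377, 250]]
[[ 0.454  -0.3403  0.086 ]
 [ 0.4539 -0.3438  0.086 ]
 [ 0.4507 -0.3296  0.086 ]
 [ 0.4507 -0.3331  0.086 ]
 [ 0.4506 -0.3366  0.086 ]
 [ 0.4505 -0.3401  0.086 ]]
side [[364, 125], [365, 125], [364, 126], [365, 126], [364, 127], [363, 128], [364, 128], [362, 129], [363, 129], [362, 130], [340, 131], [362, 131], [340, 132], [341, 132], [342, 132], [343, 132], [344, 132], [340, 133], [341, 133], [342, 133], [343, 133], [344, 133], [345, 133], [346, 133], [340, 134], [341, 134], [342, 134], [343, 134], [344, 134], [345, 134], [346, 134], [347, 134], [348, 134], [340, 135], [341, 135], [342, 135], [343, 135], [344, 135], [345, 135], [346, 135], [347, 135], [348, 135], [344, 136], [345, 136], [346, 136], [347, 136], [348, 136], [347, 137], [345, 153], [347, 154]]
[[-0.0006  0.2887 -0.9574]
 [ 0.0015 -0.9574 -0.2887]
 [-1.     -0.0016  0.0001]]
```

```bash
python3 - <<'E'
from h import *
t=cv2.imread("pics/top0.png");s=cv2.imread("pics/side0.png")
def yel(im):
    h=cv2.cvtColor(im,cv2.COLOR_BGR2HSV);return (h[...,0]>18)&(h[...,0]<34)&(h[...,1]>140)&(h[...,2]>60)
pan={"top":(.6053,.0128),"side":(.6027,.0141)}
def box(th,c,x0,x1,w,z0,z1):
    p=np.array([[x,y,z] for x in(x0,x1) for y in(-w,w) for z in(z0,z1)]);R=np.array([[np.cos(th),-np.sin(th)],[np.sin(th),np.cos(th)]])
    p[:,:2]=p[:,:2]@R.T+c;return p
# fit top face: foot mask by darkness + yellow; use yellow hull with head box unknown bottom zb
for n,im,near in(("top",t,(291,157)),("side",s,(213,170))):
    c,a=blob(yel(im),near);print(n,c,a)
    k,l,st,cc=cv2.connectedComponentsWithStats(yel(im).astype(np.uint8));i=min(range(1,k),key=lambda i:np.hypot(*(cc[i]-near))+(st[i,4]<15)*1e4)
    obs=(l==i).astype(np.uint8)
    if n=="side": obs=cv2.morphologyEx(obs,cv2.MORPH_CLOSE,np.ones((3,3)))
    h=cv2.convexHull(np.argwhere(obs)[:,::-1].astype(np.int32));A=np.zeros_like(obs);cv2.fillConvexPoly(A,h,1)
    best=[]
    for th in np.deg2rad(np.arange(-35,-5,.5)):
      for zb in(.094,.1,.11) if n=="side" else (.094,.12,.14):
        H=cv2.convexHull(proj(n,box(th,pan[n],.158,.208,.0375,zb,.150)).astype(np.float32));B=np.zeros(obs.shape,np.uint8)
        cv2.fillConvexPoly(B,np.round(H*16).astype(np.int32),1,shift=4)
        best.append(((A&B).sum()/(A|B).sum(),np.rad2deg(th),zb))
    best.sort(reverse=True);print([tuple(np.round(b,3)) for b in best[:6]])
for th in(-18,-21,-24):
  o=[]
  for n,im,(x0,y0,x1,y1) in(("top",t,(265,135,315,185)),("side",s,(185,145,245,215))):
    k=8 if n=="top" else 7
    b=cv2.resize(im[y0:y1,x0:x1],None,fx=k,fy=k,interpolation=cv2.INTER_NEAREST)
    for a in((.158,.208,.0375,.15,.15),(.158,.228,.045,.0,.0),(.158,.158,.0375,.094,.15)):
        q=proj(n,box(np.deg2rad(th),pan[n],*a));q=cv2.convexHull(q.astype(np.float32))[:,0]
        q=((q-[x0,y0]+.5)*k-.5);cv2.polylines(b,[np.round(q).astype(np.int32)],True,(255,0,255) if a[3]<.05 else (0,255,0),1)
    o.append(cv2.resize(b,(400,400)) )
  cv2.imwrite(f"pics/sc{-th}.png",np.hstack(o))
E
```

```text
top [291.5458 156.3559] 295
[(np.float64(0.864), np.float64(-19.0), np.float64(0.12)), (np.float64(0.86), np.float64(-19.5), np.float64(0.12)), (np.float64(0.859), np.float64(-20.0), np.float64(0.12)), (np.float64(0.848), np.float64(-18.5), np.float64(0.12)), (np.float64(0.823), np.float64(-18.0), np.float64(0.12)), (np.float64(0.82), np.float64(-20.5), np.float64(0.12))]
side [211.8476 169.6767] 433
[(np.float64(0.862), np.float64(-17.5), np.float64(0.11)), (np.float64(0.853), np.float64(-18.0), np.float64(0.11)), (np.float64(0.845), np.float64(-17.0), np.float64(0.11)), (np.float64(0.834), np.float64(-20.0), np.float64(0.1)), (np.float64(0.833), np.float64(-19.5), np.float64(0.1)), (np.float64(0.833), np.float64(-17.5), np.float64(0.1))]
```

View pics/sc18.png

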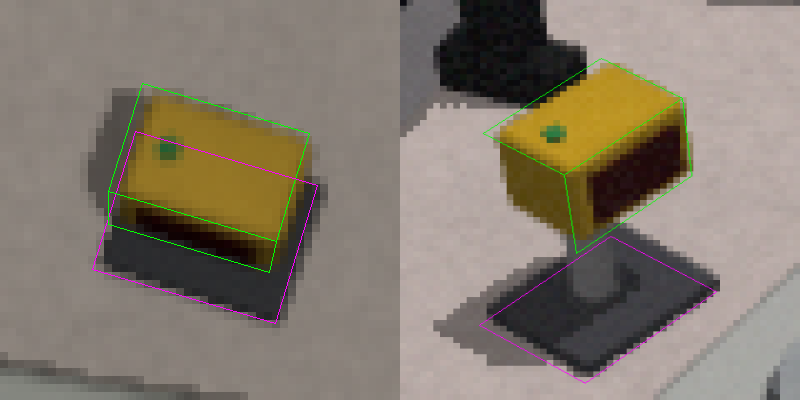

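View pics/sc21.png

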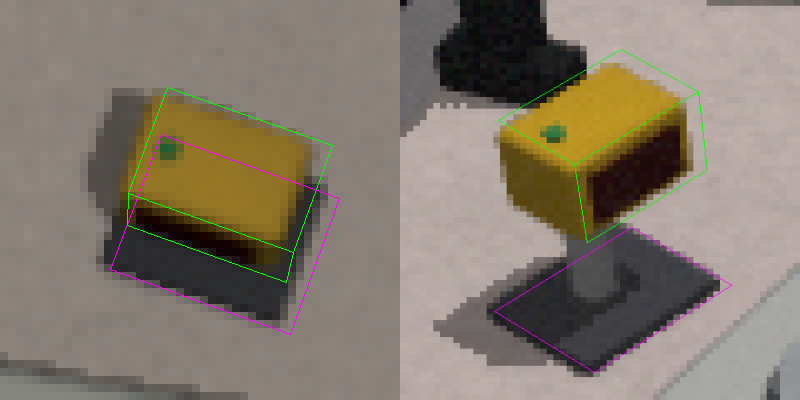

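```bash
cat >> h.py <<'E'
import json,sys
from scipy.spatial.transform import Rotation as Rt
def plan(target,psi,ncalls,f,ramp=0,polar=True,q=1.0,start=None):
    """rows to go from the measured pose to target (tool down, jaw azimuth psi deg)"""
    o,M=pose();p=np.array(o["tool_pos"]);
    N=5*ncalls;t=np.arange(1,N+1)/N
    if ramp:
        v=np.minimum(1,np.minimum((np.arange(N)+.5)/ramp,(N-np.arange(N)-.5)/ramp));t=np.cumsum(v)/v.sum()
    target=np.array(target,float)
    psi0=np.arctan2(M[1,1],M[0,1]);psi=np.deg2rad(psi);dpsi=(psi-psi0+np.pi)%(2*np.pi)-np.pi
    r0,a0=np.hypot(*p[:2]),np.arctan2(p[1],p[0]);r1,a1=np.hypot(*target[:2]),np.arctan2(target[1],target[0])
    def W(s):
        if polar:
            r=r0+(r1-r0)*s;a=a0+(a1-a0)*s;P=np.array([r*np.cos(a),r*np.sin(a),p[2]+(target[2]-p[2])*s])
        else:P=p+(target-p)*s
        y=psi0+dpsi*s;c,sn=np.cos(y),np.sin(y)
        return P,np.array([[0,c,sn],[0,sn,-c],[-1,0,0]])
    cp,cR=p.copy(),M.copy();rows=[]
    for s in t:
        P,R=W(s);d=np.round(cR.T@(P-cp)*1000/q)*q
        rv=np.round(Rt.from_matrix(cR.T@R).as_rotvec(),3)
        rv[abs(rv)<.002]=0
        rows.append([f,d.tolist(),rv.tolist()]);cp=cp+cR@d/1000;cR=cR@Rt.from_rotvec(rv).as_matrix()
    mx=max(np.linalg.norm(r[1]) for r in rows);mt=max(np.abs(r[2]).max() for r in rows)
    print("max shift %.1f turn %.3f endpos"%(mx,mt),cp,"psi",np.rad2deg(np.arctan2(cR[1,1],cR[0,1])))
    for i in range(ncalls):print(json.dumps(rows[5*i:5*i+5]).replace(" ","").replace(".0,",",").replace(".0]","]"))
def st():
    o,M=pose();print("t%.2f"%o["time_s"],o["tool_pos"],"psi %.1f"%np.rad2deg(np.arctan2(M[1,1],M[0,1])),"down",M[:,0],"F",o["wrist_force"],"w %.3f"%o["width"],"q7 %.2f"%o["q"][6]);return o,M
E
python3 -c "
from h import *
plan((.4765,.326,.22),50,7,1,ramp=3)"
```

```text
max shift 39.2 turn 0.068 endpos [0.4763 0.3259 0.22  ] psi 50.021148752502114
[[1,[0,-1,-7],[-0.011,0,0.002]],[1,[0,-1,-19],[-0.034,0,0]],[1,[1,-3,-33],[-0.056,0,0]],[1,[1,-4,-39],[-0.067,0,0]],[1,[0,-3,-39],[-0.067,0,0]]]
[[1,[1,-3,-39],[-0.067,0,0]],[1,[1,-3,-39],[-0.068,0,0]],[1,[0,-2,-39],[-0.067,0,0]],[1,[1,-3,-38],[-0.067,0,0]],[1,[1,-1,-38],[-0.067,0,0]]]
[[1,[0,-2,-38],[-0.067,0,0]],[1,[1,-1,-38],[-0.068,0,0]],[1,[1,-0,-38],[-0.067,0,0]],[1,[0,-1,-37],[-0.067,0,0]],[1,[1,-0,-38],[-0.067,0,0]]]
[[1,[1,0,-37],[-0.068,0,0]],[1,[0,1,-37],[-0.067,0,0]],[1,[1,0,-37],[-0.067,0,0]],[1,[1,1,-37],[-0.067,0,0]],[1,[0,2,-36],[-0.067,0,0]]]
[[1,[1,1,-36],[-0.068,0,0]],[1,[0,2,-36],[-0.067,0,0]],[1,[1,2,-36],[-0.067,0,0]],[1,[1,3,-36],[-0.067,0,0]],[1,[0,3,-36],[-0.067,0,0]]]
[[1,[1,3,-35],[-0.068,0,0]],[1,[1,3,-35],[-0.067,0,0]],[1,[0,3,-35],[-0.067,0,0]],[1,[1,4,-35],[-0.067,0,0]],[1,[1,4,-34],[-0.067,0,0]]]
[[1,[0,5,-34],[-0.068,0,0]],[1,[1,4,-34],[-0.067,0,0]],[1,[1,4,-29],[-0.056,0,0]],[1,[-0,3,-16],[-0.033,0,0]],[1,[0,1,-6],[-0.012,0,0]]]
```

>>> drive_tool --moves '[[1,[-4,-1,-7],[-0.011,0,0.002]],[1,[-6,-1,-19],[-0.034,0,0]],[1,[-5,-3,-33],[-0.056,0,0]],[1,[-3,-4,-39],[-0.067,0,0]],[1,[0,-3,-39],[-0.067,0,0]]]'

```text
time_s: 0.52
tool_pos: [0.3204, -0.5832, 0.2619]
orientation: [0.188, 0.683, 0.185, -0.682]
wrist_force: [0.6, -0.6, 0.5]
width: 1.001
```

>>> drive_tool --moves '[[1,[0,-3,-39],[-0.067,0,0]],[1,[0,-3,-39],[-0.068,0,0]],[1,[0,-2,-39],[-0.067,0,0]],[1,[0,-3,-38],[-0.067,0,0]],[1,[0,-1,-38],[-0.067,0,0]]]'

```text
time_s: 0.93
tool_pos: [0.4649, -0.4534, 0.2609]
orientation: [0.299, 0.641, 0.297, -0.641]
wrist_force: [0.3, -0.5, -0.5]
width: 1.0
```

>>> drive_tool --moves '[[1,[0,-2,-38],[-0.067,0,0]],[1,[0,-1,-38],[-0.068,0,0]],[1,[0,0,-38],[-0.067,0,0]],[1,[0,-1,-37],[-0.067,0,0]],[1,[0,0,-38],[-0.067,0,0]]]'

```text
time_s: 1.35
tool_pos: [0.5626, -0.2926, 0.2607]
orientation: [0.402, 0.582, 0.4, -0.582]
wrist_force: [0.3, -1.1, 0.8]
width: 0.998
```

>>> drive_tool --moves '[[1,[1,0,-37],[-0.068,0,0]],[1,[0,1,-37],[-0.067,0,0]],[1,[1,0,-37],[-0.067,0,0]],[1,[1,1,-37],[-0.067,0,0]],[1,[0,2,-36],[-0.067,0,0]]]'

```text
time_s: 1.77
tool_pos: [0.6083, -0.1145, 0.2573]
orientation: [0.494, 0.507, 0.492, -0.507]
wrist_force: [-0.1, 0.4, -0.6]
width: 0.998
```

>>> drive_tool --moves '[[1,[1,1,-36],[-0.068,0,0]],[1,[1,2,-36],[-0.067,0,0]],[1,[1,2,-36],[-0.067,0,0]],[1,[1,3,-36],[-0.067,0,0]],[1,[0,3,-36],[-0.067,0,0]]]'

```text
time_s: 2.18
tool_pos: [0.6003, 0.0649, 0.2529]
orientation: [0.571, 0.417, 0.57, -0.417]
wrist_force: [-0.0, 0.6, -1.2]
width: 1.0
```

>>> drive_tool --moves '[[1,[3,3,-35],[-0.068,0,0]],[1,[3,3,-35],[-0.067,0,0]],[1,[3,3,-35],[-0.067,0,0]],[1,[3,4,-35],[-0.067,0,0]],[1,[3,4,-34],[-0.067,0,0]]]'

```text
time_s: 2.6
tool_pos: [0.5415, 0.2292, 0.2377]
orientation: [0.633, 0.316, 0.632, -0.316]
wrist_force: [0.3, 0.3, -0.1]
width: 0.997
```

>>> drive_tool --moves '[[1,[3,5,-34],[-0.068,0,0]],[1,[3,4,-34],[-0.067,0,0]],[1,[3,4,-29],[-0.056,0,0]],[1,[3,3,-16],[-0.033,0,0]],[1,[0,1,-6],[-0.012,0,0]]]'

```text
time_s: 3.02
tool_pos: [0.4735, 0.3291, 0.2249]
orientation: [0.666, 0.239, 0.665, -0.239]
wrist_force: [-0.5, 0.7, 0.3]
width: 1.003
```

```bash
python3 -c "
from h import *
st();plan((.4765,.326,.079),50,2,1,ramp=3,polar=False)"
```

```text
t3.02 [0.4735 0.3291 0.2249] psi 50.5 down [ 0.0001 -0.0007 -1.    ] F [-0.5322  0.658   0.2962] w 1.003 q7 -0.13
max shift 21.0 turn 0.003 endpos [0.4766 0.3265 0.0789] psi 50.08521407975004
[[1,[3,-0,0],[0,0,0]],[1,[11,-0,0],[0,0,0]],[1,[17,-0,1],[0.002,0,0]],[1,[21,-0,1],[0,0,0]],[1,[21,-0,0],[0.002,0,0]]]
[[1,[21,-0,1],[0,0,0]],[1,[21,-0,0],[0.003,0,0]],[1,[17,-0,1],[0,0,0]],[1,[10,-0,0],[0,0,0]],[1,[4,-0,0],[0,0,0]]]
```

>>> drive_tool --moves '[[1,[3,0,0],[0,0,0]],[1,[11,0,1],[0,0,0]],[1,[17,0,1],[0,0,0]],[1,[21,0,1],[0,0,0]],[1,[21,0,1],[0,0,0]]]'

```text
time_s: 3.43
tool_pos: [0.4818, 0.3201, 0.1502]
orientation: [0.665, 0.243, 0.663, -0.244]
wrist_force: [0.4, -0.3, -0.3]
width: 1.001
```

```bash
python3 - <<'E'
from h import *
st()
t=save("top","t1");s=save("side","s1")
k=5;cv2.imwrite("pics/z1.png",np.hstack([cv2.resize(t[215:285,150:230],(400,350)),cv2.resize(s[250:360,200:320],(400,350))]))
plan((.4765,.326,.079),50,1,1,ramp=2,polar=False)
E
```

```text
t3.43 [0.4818 0.3201 0.1502] psi 49.7 down [ 0.0017 -0.0031 -1.    ] F [ 0.4235 -0.2939 -0.3201] w 1.001 q7 -0.18
max shift 23.2 turn 0.008 endpos [0.4763 0.3264 0.0786] psi 49.930440488624726
[[1,[6,0,-1],[0,0,0.008]],[1,[17,1,-2],[0,0,0]],[1,[23,2,-2],[-0.003,0,0]],[1,[17,1,-2],[0,0,0]],[1,[6,-0,-1],[0,0,0]]]
```

View pics/z1.png

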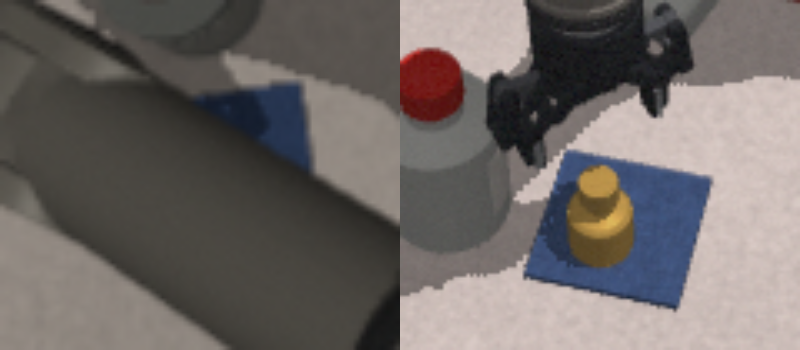

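>>> drive_tool --moves '[[1,[6,0,-1],[0,0,0.004]],[1,[17,1,-2],[0,0,0]],[1,[23,2,-2],[0,0,0]],[1,[17,1,-2],[0,0,0]],[1,[6,0,-1],[0,0,0]]]'

```text
time_s: 3.95
tool_pos: [0.4764, 0.3301, 0.0813]
orientation: [0.665, 0.242, 0.664, -0.242]
wrist_force: [-1.0, -0.7, -0.9]
width: 1.0
```

```bash
python3 - <<'E'
from h import *
s=save("side","s2");st()
cv2.imwrite("pics/z2.png",cv2.resize(s[250:360,200:320],None,fx=5,fy=5))
E
```

```text
t4.00 [0.476  0.3302 0.0812] psi 50.0 down [ 0.0016 -0.0001 -1.    ] F [-0.1847 -0.3093 -0.7579] w 1.000 q7 -0.26
```

View pics/z2.png

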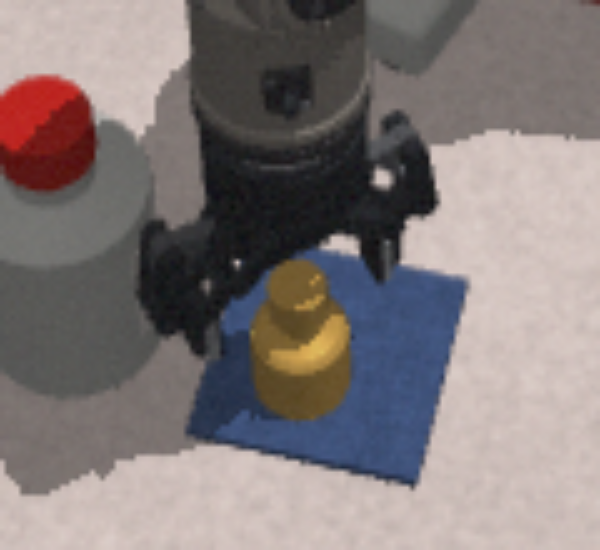

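>>> drive_tool --moves '[[1,[2,-2,2],[0,0,0]],[1,[1,-1,1],[0,0,0]],[1,[0,0,0],[0,0,0]],[0.2,[0,0,0],[0,0,0]],[-0.3,[0,0,0],[0,0,0]]]' --squeeze 60

```text
time_s: 4.42
tool_pos: [0.4772, 0.3269, 0.0804]
orientation: [0.666, 0.243, 0.663, -0.241]
wrist_force: [0.3, 0.2, -0.4]
width: 0.747
```

>>> drive_tool --moves '[[-1,[0,0,0],[0,0,0]],[-1,[0,0,0],[0,0,0]],[-1,[0,0,0],[0,0,0]],[-1,[0,0,0],[0,0,0]],[-1,[0,0,0],[0,0,0]]]'

```text
time_s: 4.83
tool_pos: [0.4764, 0.3264, 0.08]
orientation: [0.665, 0.242, 0.664, -0.241]
wrist_force: [-1.4, -2.5, 5.0]
width: 0.329
```

```bash
python3 - <<'E'
from h import *
st();s=save("side","s3")
cv2.imwrite("pics/z3.png",cv2.resize(s[250:360,200:320],None,fx=5,fy=5))
E
```

```text
t4.83 [0.4764 0.3264 0.08  ] psi 50.0 down [ 0.0028  0.     -1.    ] F [-1.4085 -2.5273  5.0314] w 0.329 q7 -0.26
```

View pics/z3.png

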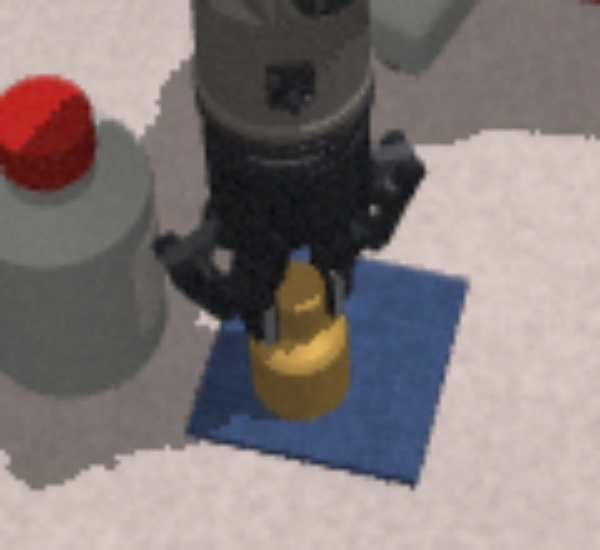

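>>> drive_tool --moves '[[-1,[-3,0,0],[0,0,0]],[-1,[-6,0,0],[0,0,0]],[-1,[-11,0,0],[0,0,0]],[-1,[-18,0,0],[0,0,0]],[-1,[-20,0,0],[0,0,0]]]'

```text
time_s: 5.3
tool_pos: [0.4757, 0.326, 0.1377]
orientation: [0.665, 0.242, 0.664, -0.242]
wrist_force: [0.0, 0.2, -5.9]
width: 0.331
```

>>> drive_tool --moves '[[-1,[-20,0,0],[0,0,0]],[-1,[-18,0,0],[0,0,0]],[-1,[-10,0,0],[0,0,0]],[-1,[-4,0,0],[0,0,0]],[-1,[0,0,0],[0,0,0]]]'

```text
time_s: 5.72
tool_pos: [0.4765, 0.3267, 0.1904]
orientation: [0.666, 0.243, 0.663, -0.241]
wrist_force: [0.3, -0.3, -6.7]
width: 0.328
```

```bash
python3 - <<'E'
from h import *
s=save("side","s4")
cv2.imwrite("pics/z4.png",cv2.resize(s[220:360,200:320],None,fx=4,fy=4))
st()
plan((.604,.0135,.190),35,3,-1,ramp=4)
E
```

```text
t5.77 [0.4762 0.3263 0.1893] psi 50.0 down [ 0.003   0.0008 -1.    ] F [ 0.0821  0.265  -6.5492] w 0.331 q7 -0.16
max shift 31.8 turn 0.024 endpos [0.6043 0.0136 0.1904] psi 35.00047392055662
[[-1,[-0,-1,4],[0.003,0.002,-0.003]],[-1,[-0,-2,11],[0.009,0,0]],[-1,[-0,-4,19],[0.015,0,0]],[-1,[-0,-7,26],[0.021,0,0]],[-1,[-0,-8,29],[0.023,0,0]]]
[[-1,[-0,-10,30],[0.024,0,0]],[-1,[-0,-10,29],[0.024,0,0]],[-1,[-0,-11,29],[0.024,0,0]],[-1,[-0,-12,29],[0.024,0,0]],[-1,[-0,-13,29],[0.024,0,0]]]
[[-1,[-1,-13,28],[0.023,0,0]],[-1,[0,-13,25],[0.021,0,0]],[-1,[0,-10,17],[0.015,0,0]],[-1,[0,-5,10],[0.009,0,0]],[-1,[0,-2,4],[0.003,0,0]]]
```

View pics/z4.png

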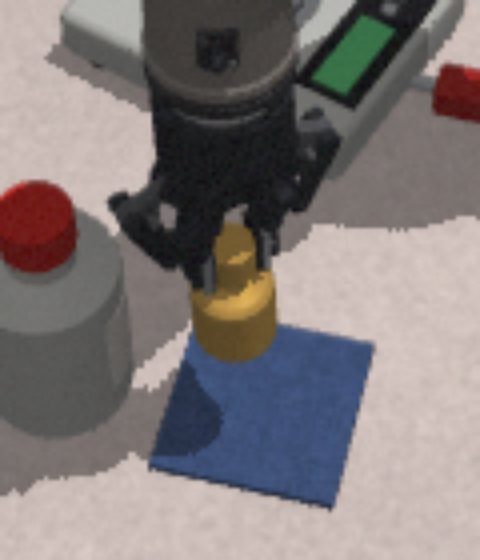

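>>> drive_tool --moves '[[-1,[0,-1,4],[0.003,0.002,-0.003]],[-1,[0,-2,11],[0.009,0,0]],[-1,[0,-4,19],[0.015,0,0]],[-1,[0,-7,26],[0.021,0,0]],[-1,[0,-8,29],[0.023,0,0]]]'

```text
time_s: 6.18
tool_pos: [0.5285, 0.2505, 0.1887]
orientation: [0.655, 0.265, 0.656, -0.265]
wrist_force: [1.2, 0.8, -6.8]
width: 0.328
```

>>> drive_tool --moves '[[-1,[0,-10,30],[0.024,0,0]],[-1,[0,-10,29],[0.024,0,0]],[-1,[0,-11,29],[0.024,0,0]],[-1,[0,-12,29],[0.024,0,0]],[-1,[0,-13,29],[0.024,0,0]]]'

```text
time_s: 6.6
tool_pos: [0.5879, 0.1039, 0.1885]
orientation: [0.638, 0.304, 0.639, -0.305]
wrist_force: [0.7, 0.3, -7.6]
width: 0.328
```

>>> drive_tool --moves '[[-1,[0,-13,28],[0.023,0,0]],[-1,[0,-13,25],[0.021,0,0]],[-1,[0,-10,17],[0.015,0,0]],[-1,[0,-5,10],[0.009,0,0]],[-1,[0,-2,4],[0.003,0,0]]]'

```text
time_s: 7.02
tool_pos: [0.6044, 0.0102, 0.1884]
orientation: [0.626, 0.327, 0.627, -0.329]
wrist_force: [0.6, -0.7, -7.2]
width: 0.333
```

```bash
python3 - <<'E'
from h import *
s=save("side","s5");st();t=save("top","t5");st()
cv2.imwrite("pics/z5.png",np.hstack([cv2.resize(s[140:260,200:320],(400,400)),cv2.resize(t[160:260,225:325],(400,400))]))
plan((.604,.0135,.155),35,1,-1,ramp=2,polar=False)
E
```

```text
t7.07 [0.6045 0.0114 0.1887] psi 34.8 down [-0.0015 -0.0006 -1.    ] F [ 0.4173 -0.6657 -6.5951] w 0.331 q7 0.22
t7.12 [0.6043 0.0136 0.189 ] psi 35.0 down [-0.0012  0.0005 -1.    ] F [ 0.1391  0.4114 -6.2365] w 0.334 q7 0.22
max shift 12.0 turn 0.000 endpos [0.6043 0.0136 0.155 ] psi 34.95397526090004
[[-1,[3,-0,-0],[0,0,0]],[-1,[8,-0,-0],[0,0,0]],[-1,[12,-0,-0],[0,0,0]],[-1,[8,-0,-0],[0,0,0]],[-1,[3,-0,-0],[0,0,0]]]
```

View pics/z5.png

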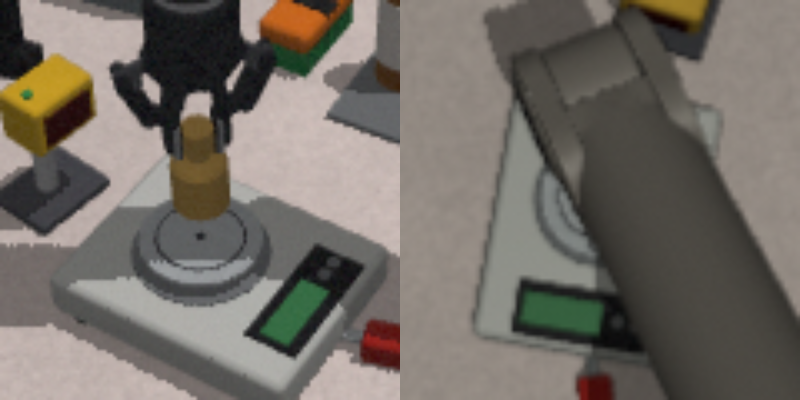

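>>> drive_tool --moves '[[-1,[4,0,0],[0,0,0]],[-1,[11,0,0],[0,0,0]],[-1,[11,0,0],[0,0,0]],[-1,[8,0,0],[0,0,0]],[-1,[4,0,0],[0,0,0]]]'

```text
time_s: 7.53
tool_pos: [0.6031, 0.0145, 0.1491]
orientation: [0.626, 0.325, 0.629, -0.327]
wrist_force: [-0.2, -0.3, -6.6]
width: 0.328
```

>>> drive_tool --moves '[[-1,[2,0,0],[0,0,0]],[-1,[1,0,0],[0,0,0]],[-1,[1,0,0],[0,0,0]],[-1,[1,0,0],[0,0,0]],[-1,[0,0,0],[0,0,0]]]'

```text
time_s: 7.95
tool_pos: [0.6048, 0.014, 0.1469]
orientation: [0.627, 0.327, 0.627, -0.326]
wrist_force: [0.2, -0.7, -6.9]
width: 0.328
```

```bash
python3 - <<'E'
from h import *
s=save("side","s6");st()
cv2.imwrite("pics/z6.png",cv2.resize(s[160:260,210:310],(600,600)))
E
```

```text
t8.00 [0.6048 0.0141 0.1469] psi 35.0 down [ 0.0006  0.0002 -1.    ] F [ 0.7136  0.4649 -6.0998] w 0.330 q7 0.19
```

View pics/z6.png

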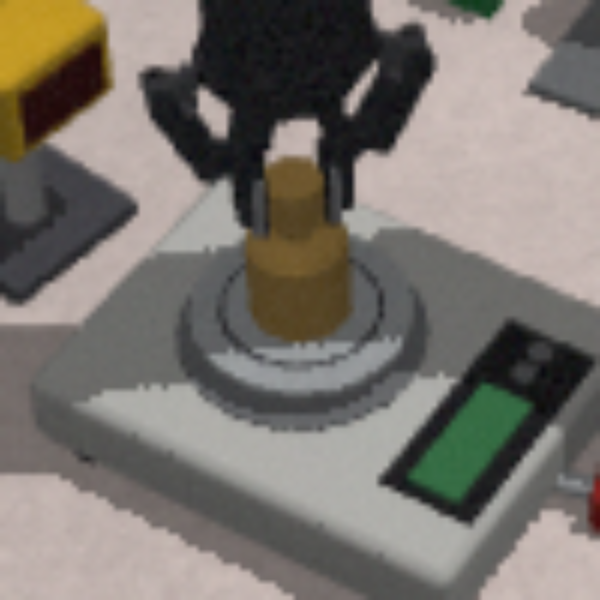

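>>> drive_tool --moves '[[-1,[1,0,0],[0,0,0]],[-1,[1,0,0],[0,0,0]],[-1,[1,0,0],[0,0,0]],[-1,[0,0,0],[0,0,0]],[-1,[0,0,0],[0,0,0]]]'

```text
time_s: 8.42
tool_pos: [0.6048, 0.014, 0.144]
orientation: [0.627, 0.327, 0.627, -0.326]
wrist_force: [0.0, -1.7, -2.7]
width: 0.333
```

>>> drive_tool --moves '[[-1,[1,0,0],[0,0,0]],[-1,[1,0,0],[0,0,0]],[-1,[0,0,0],[0,0,0]],[-1,[0,0,0],[0,0,0]],[-0.3,[0,0,0],[0,0,0]]]'

```text
time_s: 8.83
tool_pos: [0.6046, 0.0139, 0.1418]
orientation: [0.627, 0.326, 0.627, -0.326]
wrist_force: [-1.7, -0.1, 0.9]
width: 0.348
```

>>> drive_tool --moves '[[-0.2,[0,0,0],[0,0,0]],[-0.1,[0,0,0],[0,0,0]],[0.2,[0,0,0],[0,0,0]],[0.6,[0,0,0],[0,0,0]],[1,[0,0,0],[0,0,0]]]'

```text
time_s: 9.25
tool_pos: [0.6046, 0.014, 0.1416]
orientation: [0.627, 0.327, 0.627, -0.326]
wrist_force: [-0.6, -0.3, -0.1]
width: 0.856
```

>>> drive_tool --moves '[[1,[0,0,0],[0,0,0]],[1,[-6,0,0],[0,0,0]],[1,[-16,0,0],[0,0,0]],[1,[-20,0,0],[0,0,0]],[1,[-20,0,0],[0,0,0]]]'

```text
time_s: 9.67
tool_pos: [0.6042, 0.0141, 0.2043]
orientation: [0.627, 0.326, 0.628, -0.326]
wrist_force: [0.8, -0.2, 0.3]
width: 1.0
```

>>> drive_tool --moves '[[1,[0,0,0],[0,0,0]],[1,[0,0,0],[0,0,0]],[1,[0,0,0],[0,0,0]],[1,[0,0,0],[0,0,0]],[1,[0,0,0],[0,0,0]]]'

```text
time_s: 10.08
tool_pos: [0.6039, 0.0138, 0.2025]
orientation: [0.627, 0.326, 0.628, -0.327]
wrist_force: [0.4, -0.3, 0.5]
width: 1.002
```

```bash
python3 - <<'E'
from h import *
s=save("side","s7");st()
cv2.imwrite("pics/z7.png",cv2.resize(s[160:260,210:310],(600,600)))
c,a=blob(brass(s),(260,205));print(c,a)
E
```

```text
t10.13 [0.604  0.0139 0.2026] psi 35.0 down [-0.0019  0.0002 -1.    ] F [-0.1598 -0.2966  0.8796] w 1.004 q7 0.23
[259.4074 203.4889] 405
```

View pics/z7.png

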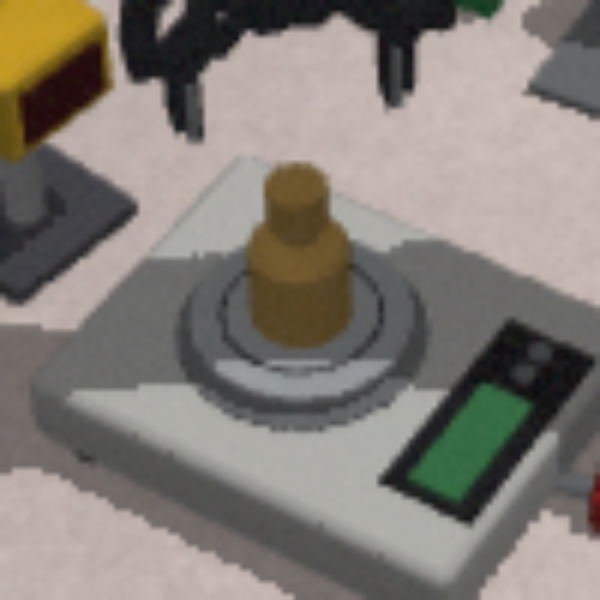

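>>> drive_tool --moves '[[1,[0,0,0],[0,0,0]],[1,[0,0,0],[0,0,0]],[1,[0,0,0],[0,0,0]],[1,[0,0,0],[0,0,0]],[1,[0,0,0],[0,0,0]]]'

```text
time_s: 10.55
tool_pos: [0.6045, 0.014, 0.2035]
orientation: [0.627, 0.326, 0.627, -0.326]
wrist_force: [-0.3, -0.1, -0.2]
width: 0.999
```

>>> drive_tool --moves '[[1,[0,0,0],[0,0,0]],[1,[0,0,0],[0,0,0]],[1,[0,0,0],[0,0,0]],[1,[0,0,0],[0,0,0]],[1,[0,0,0],[0,0,0]]]'

```text
time_s: 10.97
tool_pos: [0.6045, 0.014, 0.2035]
orientation: [0.627, 0.326, 0.627, -0.326]
wrist_force: [0.9, 0.1, 0.4]
width: 1.003
```

>>> drive_tool --moves '[[1,[6,0,0],[0,0,0]],[1,[17,0,0],[0,0,0]],[1,[20,0,0],[0,0,0]],[1,[13,0,0],[0,0,0]],[1,[4,0,0],[0,0,0]]]'

```text
time_s: 11.38
tool_pos: [0.6029, 0.0136, 0.1408]
orientation: [0.626, 0.326, 0.629, -0.327]
wrist_force: [-0.2, 0.2, 0.4]
width: 0.999
```

>>> drive_tool --moves '[[0.5,[0,0,0],[0,0,0]],[0,[0,0,0],[0,0,0]],[-0.2,[0,0,0],[0,0,0]],[-0.3,[0,0,0],[0,0,0]],[-1,[0,0,0],[0,0,0]]]'

```text
time_s: 11.8
tool_pos: [0.6046, 0.0137, 0.1443]
orientation: [0.627, 0.326, 0.627, -0.327]
wrist_force: [-1.7, -1.3, 1.3]
width: 0.331
```

>>> drive_tool --moves '[[-1,[0,0,0],[0,0,0]],[-1,[0,0,0],[0,0,0]],[-1,[0,0,0],[0,0,0]],[-1,[0,0,0],[0,0,0]],[-1,[0,0,0],[0,0,0]]]'

```text
time_s: 12.22
tool_pos: [0.6046, 0.0138, 0.1437]
orientation: [0.627, 0.327, 0.627, -0.327]
wrist_force: [-1.4, -1.0, 3.5]
width: 0.329
```

>>> drive_tool --moves '[[-1,[-1,0,0],[0,0,0]],[-1,[-2,0,0],[0,0,0]],[-1,[-3,0,0],[0,0,0]],[-1,[-10,0,0],[0,0,0]],[-1,[-14,0,0],[0,0,0]]]'

```text
time_s: 12.63
tool_pos: [0.6026, 0.0139, 0.1723]
orientation: [0.626, 0.326, 0.629, -0.327]
wrist_force: [-0.7, 0.2, -7.2]
width: 0.324
```

>>> drive_tool --moves '[[-1,[-12,0,0],[0,0,0]],[-1,[-4,0,0],[0,0,0]],[-1,[0,0,0],[0,0,0]],[-1,[0,0,0],[0,0,0]],[-1,[0,0,0],[0,0,0]]]'

```text
time_s: 13.05
tool_pos: [0.604, 0.0138, 0.189]
orientation: [0.627, 0.326, 0.628, -0.327]
wrist_force: [-0.6, -0.3, -7.3]
width: 0.33
```

```bash
python3 - <<'E'
from h import *
st()
plan((.4676,.3085,.150),50,3,-1,ramp=4)
E
```

```text
t13.05 [0.604  0.0138 0.189 ] psi 35.0 down [-0.0013 -0.0001 -1.    ] F [-0.5738 -0.3114 -7.2502] w 0.330 q7 0.22
max shift 31.6 turn 0.024 endpos [0.4674 0.3089 0.1502] psi 50.01575689759234
[[-1,[0,2,-3],[-0.003,0,0]],[-1,[2,5,-11],[-0.009,0,0]],[-1,[2,8,-18],[-0.015,0,0]],[-1,[3,10,-24],[-0.021,0,0]],[-1,[4,12,-29],[-0.023,0,0]]]
[[-1,[3,10,-28],[-0.024,0,0]],[-1,[4,9,-29],[-0.024,0,0]],[-1,[3,9,-28],[-0.024,0,0]],[-1,[4,8,-29],[-0.024,0,0]],[-1,[3,7,-29],[-0.023,0,0]]]
[[-1,[4,6,-28],[-0.024,0,0]],[-1,[3,5,-25],[-0.021,0,0]],[-1,[2,3,-18],[-0.015,0,0]],[-1,[2,1,-11],[-0.009,0,0]],[-1,[0,1,-4],[-0.003,0,0]]]
```

>>> drive_tool --moves '[[-1,[0,2,-3],[-0.003,0,0]],[-1,[0,5,-11],[-0.009,0,0]],[-1,[0,8,-18],[-0.015,0,0]],[-1,[3,10,-24],[-0.021,0,0]],[-1,[3,12,-29],[-0.023,0,0]]]'

```text
time_s: 13.47
tool_pos: [0.5836, 0.1045, 0.1832]
orientation: [0.638, 0.304, 0.638, -0.304]
wrist_force: [0.2, 0.5, -6.4]
width: 0.328
```

>>> drive_tool --moves '[[-1,[4,10,-28],[-0.024,0,0]],[-1,[4,9,-29],[-0.024,0,0]],[-1,[4,9,-28],[-0.024,0,0]],[-1,[4,8,-29],[-0.024,0,0]],[-1,[4,7,-29],[-0.023,0,0]]]'

```text
time_s: 13.88
tool_pos: [0.5191, 0.2419, 0.1633]
orientation: [0.655, 0.265, 0.656, -0.264]
wrist_force: [1.0, -0.7, -7.4]
width: 0.333
```

>>> drive_tool --moves '[[-1,[4,6,-28],[-0.024,0,0]],[-1,[4,5,-25],[-0.021,0,0]],[-1,[4,3,-18],[-0.015,0,0]],[-1,[3,1,-11],[-0.009,0,0]],[-1,[0,1,-4],[-0.003,0,0]]]'

```text
time_s: 14.3
tool_pos: [0.4652, 0.3113, 0.148]
orientation: [0.664, 0.24, 0.666, -0.24]
wrist_force: [0.2, -0.4, -6.3]
width: 0.327
```

>>> drive_tool --moves '[[-1,[2,0,0],[0,0,0]],[-1,[5,0,0],[0,0,0]],[-1,[6,0,0],[0,0,0]],[-1,[2,0,0],[0,0,0]],[-1,[0,0,0],[0,0,0]]]'

```text
time_s: 14.72
tool_pos: [0.4683, 0.3076, 0.1326]
orientation: [0.664, 0.242, 0.665, -0.243]
wrist_force: [-0.0, -0.4, -7.0]
width: 0.329
```

```bash
python3 - <<'E'
from h import *
s=save("side","s8");st()
cv2.imwrite("pics/z8.png",cv2.resize(s[250:360,200:320],(600,550)))
plan((.4676,.3085,.084),50,2,-1,ramp=3,polar=False)
E
```

```text
t14.77 [0.4683 0.3081 0.1331] psi 49.9 down [-0.0011 -0.0006 -1.    ] F [-0.6773 -0.2614 -6.8187] w 0.328 q7 -0.19
max shift 7.1 turn 0.000 endpos [0.4675 0.3088 0.0841] psi 49.928954644278356
[[-1,[1,-0,-0],[0,0,0]],[-1,[4,-0,-0],[0,0,0]],[-1,[6,-0,-0],[0,0,0]],[-1,[7,-0,-0],[0,0,0]],[-1,[7,-0,-0],[0,0,0]]]
[[-1,[7,-0,-0],[0,0,0]],[-1,[7,-0,-1],[0,0,0]],[-1,[5,-0,0],[0,0,0]],[-1,[4,-0,0],[0,0,0]],[-1,[1,-0,0],[0,0,0]]]
```

View pics/z8.png

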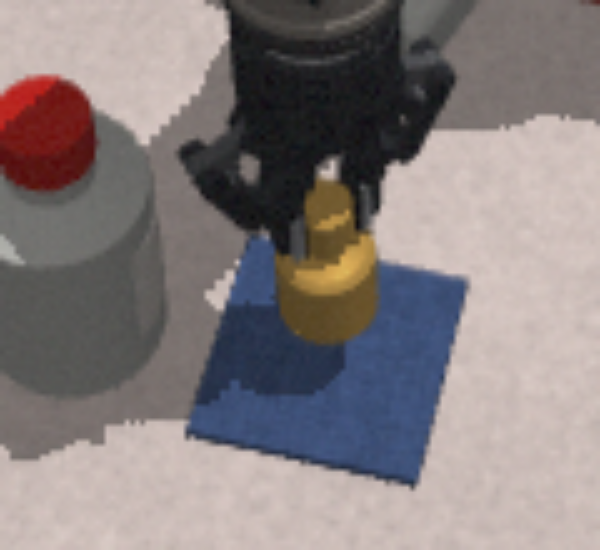

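>>> drive_tool --moves '[[-1,[4,0,0],[0,0,0]],[-1,[11,0,0],[0,0,0]],[-1,[15,0,0],[0,0,0]],[-1,[11,0,0],[0,0,0]],[-1,[5,0,0],[0,0,0]]]'

```text
time_s: 15.18
tool_pos: [0.467, 0.3082, 0.0854]
orientation: [0.664, 0.241, 0.665, -0.243]
wrist_force: [-0.6, -0.1, -7.2]
width: 0.33
```

>>> drive_tool --moves '[[-1,[2,0,-1],[0,0,0]],[-1,[1,0,0],[0,0,0]],[-1,[1,0,0],[0,0,0]],[-1,[1,0,0],[0,0,0]],[-1,[0,0,0],[0,0,0]]]'

```text
time_s: 15.6
tool_pos: [0.4675, 0.3102, 0.0831]
orientation: [0.665, 0.242, 0.664, -0.241]
wrist_force: [0.3, 0.7, -6.6]
width: 0.33
```

>>> drive_tool --moves '[[-1,[1,-1,1],[0,0,0]],[-1,[1,0,0],[0,0,0]],[-1,[0,0,0],[0,0,0]],[-1,[0,0,0],[0,0,0]],[-1,[0,0,0],[0,0,0]]]'

```text
time_s: 16.02
tool_pos: [0.4677, 0.3098, 0.0829]
orientation: [0.665, 0.242, 0.664, -0.241]
wrist_force: [-4.2, -2.2, 10.2]
width: 0.327
```

>>> drive_tool --moves '[[-1,[-1,0,0],[0,0,0]],[-1,[0,0,0],[0,0,0]],[-0.3,[0,0,0],[0,0,0]],[-0.1,[0,0,0],[0,0,0]],[0.3,[0,0,0],[0,0,0]]]'

```text
time_s: 16.43
tool_pos: [0.4678, 0.3082, 0.0817]
orientation: [0.665, 0.242, 0.664, -0.242]
wrist_force: [0.1, 0.2, -0.2]
width: 0.576
```

>>> drive_tool --moves '[[1,[0,0,0],[0,0,0]],[1,[0,0,0],[0,0,0]],[1,[-5,0,0],[0,0,0]],[1,[-15,0,0],[0,0,0]],[1,[-25,0,0],[0,0,0]]]'

```text
time_s: 16.85
tool_pos: [0.4661, 0.3072, 0.1253]
orientation: [0.663, 0.24, 0.666, -0.243]
wrist_force: [-0.5, 0.0, -0.5]
width: 1.0
```

```bash
python3 - <<'E'
from h import *
s=save("side","s9");st()
cv2.imwrite("pics/z9.png",cv2.resize(s[250:360,200:320],(600,550)))
plan((.425,-.358,.30),-40,6,1,ramp=3)
E
```

```text
t16.90 [0.4685 0.3099 0.1313] psi 50.0 down [ 0.003   0.0025 -1.    ] F [1.0338 1.3993 2.7844] w 0.995 q7 -0.19
max shift 28.1 turn 0.059 endpos [ 0.4256 -0.358   0.2996] psi -39.97478792381697
[[1,[-1,-1,4],[0.01,0,-0.004]],[1,[-3,-4,13],[0.029,0,0]],[1,[-5,-7,21],[0.048,0,0]],[1,[-7,-8,26],[0.059,0,0]],[1,[-6,-8,25],[0.058,0,0]]]
[[1,[-6,-7,26],[0.058,0,0]],[1,[-6,-8,26],[0.058,0,0]],[1,[-7,-7,25],[0.058,0,0]],[1,[-6,-6,26],[0.059,0,0]],[1,[-6,-7,26],[0.058,0,0]]]
[[1,[-6,-6,26],[0.058,0,0]],[1,[-6,-5,26],[0.058,0,0]],[1,[-7,-6,26],[0.058,0,0]],[1,[-6,-5,26],[0.059,0,0]],[1,[-6,-5,26],[0.058,0,0]]]
[[1,[-6,-5,26],[0.058,0,0]],[1,[-7,-4,26],[0.058,0,0]],[1,[-6,-4,27],[0.058,0,0]],[1,[-6,-4,26],[0.059,0,0]],[1,[-6,-4,26],[0.058,0,0]]]
[[1,[-7,-3,27],[0.058,0,0]],[1,[-6,-3,26],[0.058,0,0]],[1,[-6,-3,26],[0.058,0,0]],[1,[-6,-2,27],[0.059,0,0]],[1,[-7,-3,26],[0.058,0,0]]]
[[1,[-6,-1,26],[0.058,0,0]],[1,[-6,-2,27],[0.058,0,0]],[1,[-5,-1,22],[0.049,0,0]],[1,[-3,-0,13],[0.029,0,0]],[1,[-1,-0,4],[0.009,0,0]]]
```

View pics/z9.png

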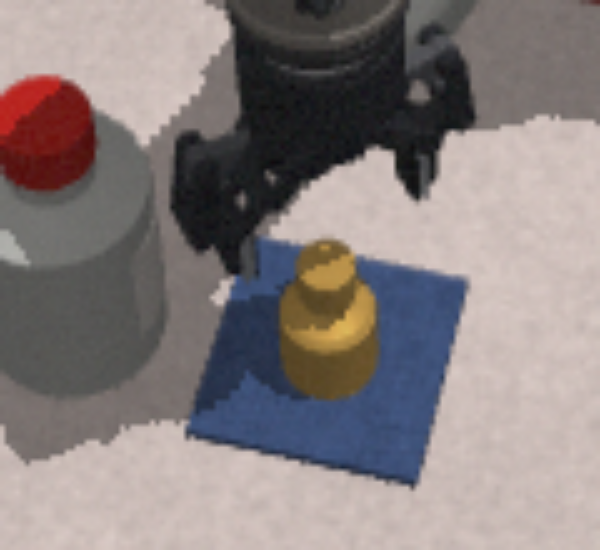

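>>> drive_tool --moves '[[1,[-6,-1,4],[0.01,0,-0.004]],[1,[-8,-4,13],[0.029,0,0]],[1,[-8,-7,21],[0.048,0,0]],[1,[-8,-8,26],[0.059,0,0]],[1,[-8,-8,25],[0.058,0,0]]]'

```text
time_s: 17.32
tool_pos: [0.5122, 0.2241, 0.1649]
orientation: [0.635, 0.308, 0.636, -0.311]
wrist_force: [0.4, -0.2, 0.1]
width: 0.998
```

>>> drive_tool --moves '[[1,[-8,-7,26],[0.058,0,0]],[1,[-8,-8,26],[0.058,0,0]],[1,[-8,-7,25],[0.058,0,0]],[1,[-8,-6,26],[0.059,0,0]],[1,[-8,-7,26],[0.058,0,0]]]'

```text
time_s: 17.73
tool_pos: [0.5498, 0.0957, 0.2052]
orientation: [0.584, 0.397, 0.584, -0.4]
wrist_force: [-0.1, 0.8, -0.7]
width: 1.005
```

>>> drive_tool --moves '[[1,[-8,-6,26],[0.058,0,0]],[1,[-8,-5,26],[0.058,0,0]],[1,[-8,-6,26],[0.058,0,0]],[1,[-8,-5,26],[0.059,0,0]],[1,[-8,-5,26],[0.058,0,0]]]'

```text
time_s: 18.15
tool_pos: [0.5566, -0.0364, 0.2455]
orientation: [0.52, 0.478, 0.52, -0.481]
wrist_force: [-0.1, -0.7, -0.9]
width: 0.999
```

>>> drive_tool --moves '[[1,[-6,-5,26],[0.058,0,0]],[1,[-6,-4,26],[0.058,0,0]],[1,[-6,-4,27],[0.058,0,0]],[1,[-6,-4,26],[0.059,0,0]],[1,[-6,-4,26],[0.058,0,0]]]'

```text
time_s: 18.57
tool_pos: [0.5313, -0.1662, 0.2759]
orientation: [-0.445, -0.548, -0.445, 0.551]
wrist_force: [-0.2, -0.3, 0.7]
width: 1.001
```

>>> drive_tool --moves '[[1,[-5,-3,27],[0.058,0,0]],[1,[-5,-3,26],[0.058,0,0]],[1,[-4,-3,26],[0.058,0,0]],[1,[-2,-2,27],[0.059,0,0]],[1,[0,-3,26],[0.058,0,0]]]'

```text
time_s: 18.98
tool_pos: [0.4765, -0.2866, 0.2927]
orientation: [-0.361, -0.607, -0.36, 0.61]
wrist_force: [0.4, -0.1, -0.5]
width: 0.999
```

>>> drive_tool --moves '[[1,[0,-1,26],[0.058,0,0]],[1,[0,-2,27],[0.058,0,0]],[1,[0,-1,22],[0.049,0,0]],[1,[0,0,13],[0.029,0,0]],[1,[0,0,4],[0.009,0,0]]]'

```text
time_s: 19.4
tool_pos: [0.4223, -0.3616, 0.2925]
orientation: [-0.297, -0.64, -0.296, 0.644]
wrist_force: [0.3, -0.8, 0.1]
width: 0.999
```

```bash
python3 - <<'E'
from h import *
s=save("side","s10");t=save("top","t10");st()
cv2.imwrite("pics/z10.png",np.hstack([cv2.resize(s[80:200,280:400],(400,400)),cv2.resize(t[190:290,330:430],(400,400))]))
plan((.425,-.358,.20),-40,1,1,ramp=2,polar=False)
E
```

```text
t19.50 [ 0.4244 -0.3592  0.2926] psi -40.0 down [-0.0029 -0.0024 -1.    ] F [0.3249 0.1726 0.4207] w 1.000 q7 -0.16
max shift 31.0 turn 0.004 endpos [ 0.425  -0.3584  0.1996] psi -40.0389004244655
[[1,[8,-0,-0],[0,0.004,0]],[1,[23,-0,-0],[0,0,0]],[1,[31,-0,-1],[0,0,0]],[1,[23,-0,-0],[0,0,0]],[1,[8,-0,-0],[0,0,0]]]
```

View pics/z10.png

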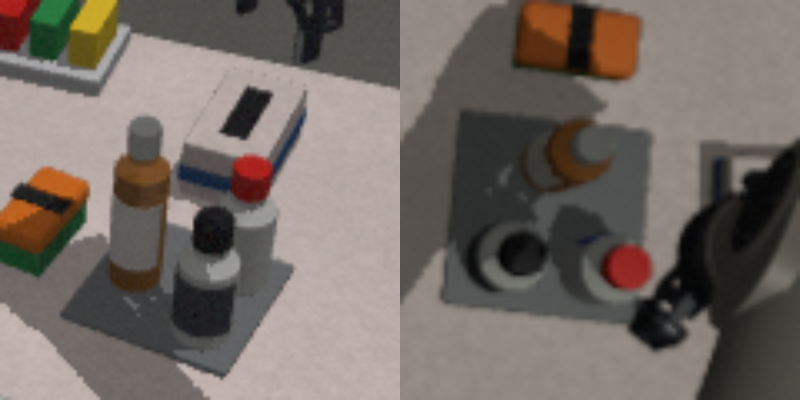

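>>> drive_tool --moves '[[1,[8,0,0],[0,0.002,0]],[1,[23,0,0],[0,0,0]],[1,[31,0,0],[0,0,0]],[1,[23,0,0],[0,0,0]],[1,[8,0,0],[0,0,0]]]'

```text
time_s: 19.92
tool_pos: [0.4238, -0.3561, 0.1957]
orientation: [-0.298, -0.639, -0.302, 0.642]
wrist_force: [0.1, 0.7, -0.3]
width: 0.999
```

```bash
python3 - <<'E'
from h import *
s=save("side","s11");t=save("top","t11");st()
cv2.imwrite("pics/z11.png",np.hstack([cv2.resize(s[80:200,280:400],(400,400)),cv2.resize(t[190:290,330:430],(400,400))]))
plan((.425,-.358,.130),-40,1,1,ramp=2,polar=False)
E
```

```text
t20.02 [ 0.4245 -0.3573  0.1979] psi -39.8 down [-0.0042  0.0015 -1.    ] F [ 0.6321 -0.3575  0.6139] w 1.001 q7 -0.19
max shift 22.0 turn 0.004 endpos [ 0.4253 -0.3579  0.1299] psi -39.95284902091235
[[1,[6,0,0],[0,0.002,0.004]],[1,[17,0,0],[0,0,0]],[1,[22,1,0],[0.002,0,0]],[1,[17,-0,0],[0,0,0]],[1,[6,-0,0],[0,0,0]]]
```

View pics/z11.png

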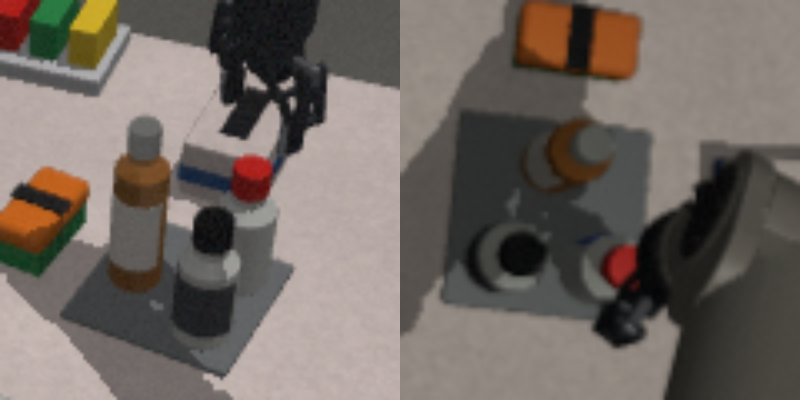

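```bash
python3 - <<'E'
from h import *
o,M=pose();p=o["tool_pos"]
for n,(x0,y0,k) in(("side",(280,80,400/120)),("top",(330,190,4))):
    for d in(-.057,0,.057):
        for h in (-.0,.02): print(n,d,h,(proj(n,p+M[:,1]*d-M[:,0]*h)[0]-[x0,y0])*k)
    print("cap",(proj(n,(.425,-.358,.15))[0]-[x0,y0])*k)
im=cv2.imread("pics/s11.png");cv2.imwrite("pics/z11b.png",cv2.resize(im[80:160,320:390],(700,600),interpolation=cv2.INTER_CUBIC)*1)
b=cv2.imread("pics/z11b.png").astype(int);cv2.imwrite("pics/z11b.png",np.clip(b*2,0,255))
E
```

```text
side -0.057 -0.0 [292.9735 155.6242]
side -0.057 0.02 [295.6124 137.9836]
side 0 -0.0 [256.7844 122.8474]
side 0 0.02 [259.0367 105.2983]
side 0.057 -0.0 [222.143   91.4723]
side 0.057 0.02 [224.0391  74.0231]
cap [251.0607 163.0007]
top -0.057 -0.0 [200.37   320.9418]
top -0.057 0.02 [206.382  320.7998]
top 0 -0.0 [242.5457 265.2616]
top 0 0.02 [249.1351 264.3175]
top 0.057 -0.0 [284.2987 210.1394]
top 0.057 0.02 [291.4534 208.4095]
cap [228.3952 266.5634][ WARN:0@0.893] global loadsave.cpp:1063 imwrite_ Unsupported depth image for selected encoder is fallbacked to CV_8U.
```

View pics/z11b.png

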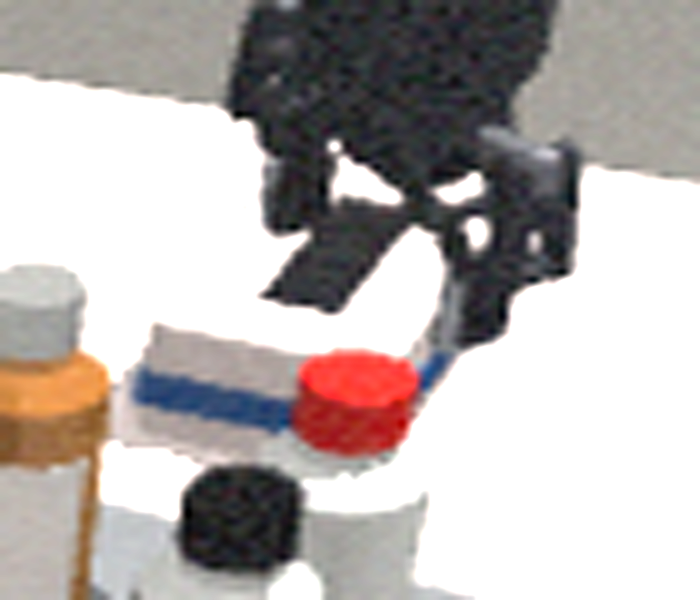

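>>> drive_tool --moves '[[1,[6,0,0],[0,0.002,0.003]],[1,[17,0,0],[0,0,0]],[1,[22,0,0],[0,0,0]],[1,[17,0,0],[0,0,0]],[1,[6,0,0],[0,0,0]]]'

```text
time_s: 20.43
tool_pos: [0.4247, -0.3589, 0.1308]
orientation: [0.3, 0.641, 0.298, -0.64]
wrist_force: [-0.4, -0.2, -0.1]
width: 1.004
```

```bash
python3 - <<'E'
from h import *
s=save("side","s12");st()
b=cv2.resize(s[80:180,310:400],(540,600),interpolation=cv2.INTER_CUBIC).astype(int)*2
cv2.imwrite("pics/z12.png",np.clip(b,0,255).astype(np.uint8))
E
```

```text
t20.48 [ 0.4245 -0.3588  0.1306] psi -40.0 down [ 0.0011 -0.0008 -1.    ] F [-0.0294  0.5517 -0.7284] w 1.001 q7 -0.21
```

View pics/z12.png

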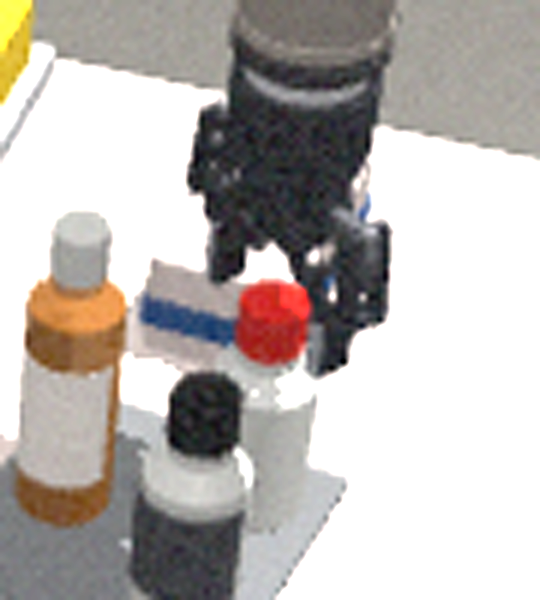

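>>> drive_tool --moves '[[0.6,[0,0,0],[0,0,0]],[0.3,[0,0,0],[0,0,0]],[0.1,[0,0,0],[0,0,0]],[0,[0,0,0],[0,0,0]],[-0.1,[0,0,0],[0,0,0]]]' --squeeze 60

```text
time_s: 20.9
tool_pos: [0.4249, -0.3595, 0.1325]
orientation: [0.3, 0.641, 0.298, -0.64]
wrist_force: [-0.7, 0.8, 0.8]
width: 0.45
```

>>> drive_tool --moves '[[-0.3,[0,0,0],[0,0,0]],[-1,[0,0,0],[0,0,0]],[-1,[0,0,0],[0,0,0]],[-1,[0,0,0],[0,0,0]],[-1,[0,0,0],[0,0,0]]]'

```text
time_s: 21.32
tool_pos: [0.4248, -0.3594, 0.1327]
orientation: [0.3, 0.641, 0.298, -0.64]
wrist_force: [-2.4, 1.8, 6.6]
width: 0.428
```

>>> drive_tool --moves '[[-1,[-2,0,0],[0,0,0]],[-1,[-6,0,0],[0,0,0]],[-1,[-14,0,0],[0,0,0]],[-1,[-20,0,0],[0,0,0]],[-1,[-24,0,0],[0,0,0]]]'

```text
time_s: 21.73
tool_pos: [0.4233, -0.3584, 0.1972]
orientation: [-0.299, -0.641, -0.299, 0.641]
wrist_force: [1.1, -0.0, -3.9]
width: 0.43
```

>>> drive_tool --moves '[[-1,[-28,0,0],[0,0,0]],[-1,[-28,0,0],[0,0,0]],[-1,[-28,0,0],[0,0,0]],[-1,[-20,0,0],[0,0,0]],[-1,[-8,0,0],[0,0,0]]]'

```text
time_s: 22.15
tool_pos: [0.4252, -0.3596, 0.3131]
orientation: [0.301, 0.642, 0.296, -0.64]
wrist_force: [-0.3, -1.1, -3.4]
width: 0.425
```

```bash
python3 - <<'E'
from h import *
s=save("side","s13");t=save("top","t13");st()
b=np.hstack([cv2.resize(s[50:200,280:400],(400,500),interpolation=cv2.INTER_CUBIC),cv2.resize(t[190:300,330:420],(400,500))]).astype(float)*1.6
cv2.imwrite("pics/z13.png",np.clip(b,0,255).astype(np.uint8))
E
```

```text
t22.25 [ 0.4247 -0.3593  0.3108] psi -40.0 down [ 0.004  -0.0033 -1.    ] F [ 0.4845  0.6285 -5.1233] w 0.428 q7 -0.16
```

View pics/z13.png

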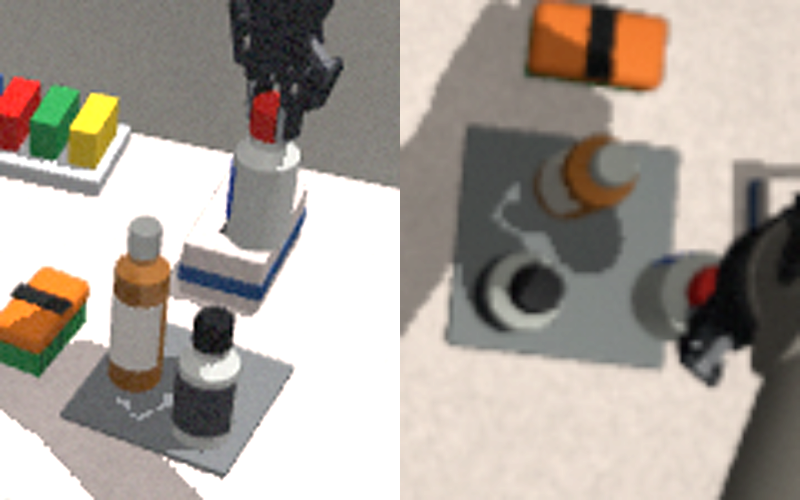

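```bash
python3 - <<'E'
from h import *
st()
plan((.604,.0135,.335),5,4,-1,ramp=5)
E
```

```text
t22.25 [ 0.4247 -0.3593  0.3108] psi -40.0 down [ 0.004  -0.0033 -1.    ] F [ 0.4845  0.6285 -5.1233] w 0.428 q7 -0.16
max shift 29.3 turn 0.053 endpos [0.6042 0.0139 0.3348] psi 4.98242341230362
[[-1,[-0,0,-3],[-0.005,0,-0.005]],[-1,[-1,1,-8],[-0.016,0,0]],[-1,[-0,2,-13],[-0.026,0,0]],[-1,[-2,2,-19],[-0.037,0,0]],[-1,[-1,2,-25],[-0.047,0,0]]]
[[-1,[-2,3,-27],[-0.052,0,0]],[-1,[-1,3,-28],[-0.053,0,0]],[-1,[-2,3,-27],[-0.052,0,0]],[-1,[-1,4,-28],[-0.052,0,0]],[-1,[-2,3,-28],[-0.053,0,0]]]
[[-1,[-2,4,-28],[-0.052,0,0]],[-1,[-1,3,-28],[-0.052,0,0]],[-1,[-2,4,-28],[-0.053,0,0]],[-1,[-2,4,-29],[-0.052,0,0]],[-1,[-1,4,-29],[-0.052,0,0]]]
[[-1,[-2,3,-25],[-0.048,0,0]],[-1,[-1,4,-21],[-0.036,0,0]],[-1,[-1,2,-14],[-0.026,0,0]],[-1,[0,1,-9],[-0.016,0,0]],[-1,[-0,1,-3],[-0.005,0,0]]]
```

Raise first while starting, then descend near the pan.

>>> drive_tool --moves '[[-1,[-6,0,-3],[-0.005,0,-0.005]],[-1,[-10,1,-8],[-0.016,0,0]],[-1,[-10,2,-13],[-0.026,0,0]],[-1,[-8,2,-19],[-0.037,0,0]],[-1,[-3,2,-25],[-0.047,0,0]]]'

```text
time_s: 22.67
tool_pos: [0.4725, -0.3088, 0.3483]
orientation: [0.341, 0.62, 0.341, -0.62]
wrist_force: [1.3, -1.0, -4.1]
width: 0.428
```

>>> drive_tool --moves '[[-1,[0,3,-27],[-0.052,0,0]],[-1,[0,3,-28],[-0.053,0,0]],[-1,[0,3,-27],[-0.052,0,0]],[-1,[0,4,-28],[-0.052,0,0]],[-1,[0,3,-28],[-0.053,0,0]]]'

```text
time_s: 23.08
tool_pos: [0.5486, -0.1895, 0.3471]
orientation: [0.419, 0.569, 0.421, -0.569]
wrist_force: [-0.3, 0.2, -4.1]
width: 0.429
```

>>> drive_tool --moves '[[-1,[2,4,-28],[-0.052,0,0]],[-1,[4,3,-28],[-0.052,0,0]],[-1,[8,4,-28],[-0.053,0,0]],[-1,[10,4,-29],[-0.052,0,0]],[-1,[10,4,-29],[-0.052,0,0]]]'

```text
time_s: 23.5
tool_pos: [0.5944, -0.054, 0.3131]
orientation: [0.49, 0.51, 0.491, -0.509]
wrist_force: [0.6, 0.6, -4.2]
width: 0.426
```

>>> drive_tool --moves '[[-1,[10,3,-25],[-0.048,0,0]],[-1,[10,4,-21],[-0.036,0,0]],[-1,[8,2,-14],[-0.026,0,0]],[-1,[4,1,-9],[-0.016,0,0]],[-1,[0,1,-3],[-0.005,0,0]]]'

```text
time_s: 23.92
tool_pos: [0.6032, 0.0168, 0.2801]
orientation: [0.521, 0.476, 0.524, -0.477]
wrist_force: [-1.1, -0.1, -4.6]
width: 0.43
```

>>> drive_tool --moves '[[-1,[0,0,0],[0,0,0]],[-1,[0,0,0],[0,0,0]],[-1,[0,0,0],[0,0,0]],[-1,[0,0,0],[0,0,0]],[-1,[0,0,0],[0,0,0]]]'

```text
time_s: 24.33
tool_pos: [0.6039, 0.0131, 0.2813]
orientation: [0.52, 0.478, 0.521, -0.478]
wrist_force: [0.7, 0.1, -3.3]
width: 0.424
```

```bash
python3 - <<'E'
from h import *
s=save("side","s14");st()
b=cv2.resize(s[100:250,200:320],(480,600),interpolation=cv2.INTER_CUBIC).astype(float)*1.4
cv2.imwrite("pics/z14.png",np.clip(b,0,255).astype(np.uint8))
E
```

```text
t24.38 [0.6038 0.0134 0.2812] psi 4.9 down [-0.0014  0.0012 -1.    ] F [ 0.2507  0.3728 -3.5352] w 0.426 q7 -0.21
```

View pics/z14.png

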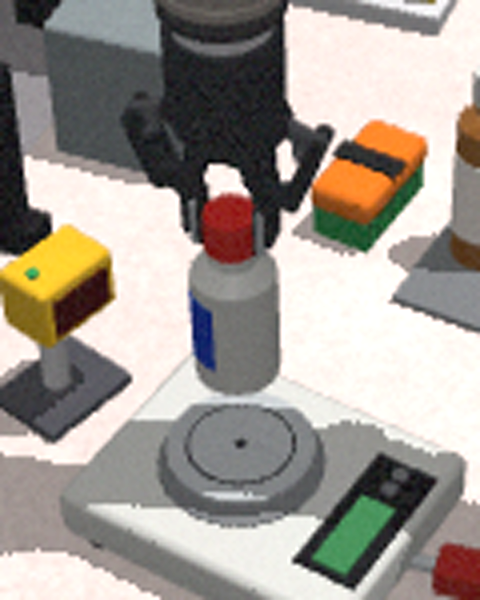

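```bash
python3 - <<'E'
from h import *
s=cv2.imread("pics/s14.png");h=cv2.cvtColor(s,cv2.COLOR_BGR2HSV)
m=(h[...,0]>105)&(h[...,0]<130)&(h[...,1]>120);m[:, :240]=0;m[:,270:]=0;m[:165]=0;m[200:]=0
ys,xs=np.nonzero(m);print(xs.min(),xs.max(),ys.min(),ys.max(),len(xs))
print(s[182,242:274].tolist())
# soft-mask rendering fit
A=m.astype(float)
def render(phi,half,cx,cy,bz,k=8):
    a=np.linspace(phi-half,phi+half,25)
    cam=-np.array(P["side"]["R"]).T@P["side"]["t"];ca=np.arctan2(cam[1]-cy,cam[0]-cx)
    a=a[np.cos(a-ca)>0.03]
    if len(a)<2:return np.zeros(A.shape)
    pts=np.r_[np.c_[cx+.03*np.cos(a),cy+.03*np.sin(a),np.full(len(a),bz+.022)],np.c_[cx+.03*np.cos(a),cy+.03*np.sin(a),np.full(len(a),bz+.078)][::-1]]
    q=proj("side",pts);I=np.zeros((60*k,60*k),np.uint8);cv2.fillPoly(I,[np.round((q-[230,155]+.5)*k-.5).astype(np.int32)],1)
    o=np.zeros(A.shape);o[155:215,230:290]=I.reshape(60,k,60,k).mean((1,3));return o
# blue soft measure
bl=np.clip((s[...,0].astype(float)-s[...,2])/ (s[182,251].astype(float)[0]-s[182,251].astype(float)[2]),0,1);w=np.zeros(A.shape);w[165:200,240:272]=1
res=[]
for phi in np.arange(60,110,1):
  for dx in(-.003,-.0015,0,.0015):
    for dz in(-.004,0,.004):
      r=render(np.deg2rad(phi),.41,.6038+dx-.0,.0134,.1565+dz);res.append(((w*(r-bl)**2).sum(),phi,dx,dz))
res.sort();print(res[:8])
# outlines of bottle: predicted vs observed at row 182
for dx in(-.0015,0):
  hh=cv2.convexHull(proj("side",cyl(.6038+dx,.0134,[(.1565,.03),(.2465,.03)])).astype(np.float32))[:,0];print(hh.min(0),hh.max(0))
c,a=blob(red(s),(257,157));print("cap",c,a,hullc("side",cyl(.6038,.0134,[(.2685,.019),(.2985,.019)])))
E
```

```text
248 253 175 191 69
[[167, 174, 186], [167, 172, 183], [169, 172, 186], [169, 173, 189], [171, 176, 189], [175, 180, 195], [76, 32, 25], [73, 26, 16], [77, 31, 23], [74, 29, 12], [75, 22, 11], [81, 71, 70], [83, 85, 83], [84, 84, 85], [81, 82, 83], [78, 80, 82], [83, 83, 84], [79, 81, 81], [80, 84, 83], [77, 80, 81], [80, 83, 82], [81, 83, 84], [80, 84, 82], [81, 83, 83], [80, 82, 82], [75, 74, 76], [74, 75, 74], [77, 78, 77], [177, 182, 197], [181, 185, 200], [176, 181, 196], [177, 181, 195]]
[(np.float64(2.888608108822191), np.int64(60), 0, -0.004), (np.float64(3.1060822771689645), np.int64(61), 0, -0.004), (np.float64(3.392191463156867), np.int64(60), 0, 0), (np.float64(3.46292924037461), np.int64(61), 0, 0), (np.float64(3.830463262552029), np.int64(62), 0, 0), (np.float64(4.00819763755203), np.int64(62), 0, -0.004), (np.float64(4.9549434792859), np.int64(60), -0.0015, -0.004), (np.float64(5.058671742894771), np.int64(63), 0, -0.004)]
[246.8791 159.1343] [269.8318 198.124 ]
[246.3635 159.0035] [269.334  197.9847]
cap [256.6054 156.7514] 185 [257.1482 155.9682]
```

>>> drive_tool --moves '[[-1,[0,0,0],[-0.1,0,0]],[-1,[0,0,0],[-0.125,0,0]],[-1,[0,0,0],[-0.125,0,0]],[-1,[0,0,0],[-0.125,0,0]],[-1,[0,0,0],[-0.125,0,0]]]'

```text
time_s: 24.8
tool_pos: [0.6037, 0.0138, 0.281]
orientation: [0.639, 0.301, 0.641, -0.301]
wrist_force: [0.1, -0.7, -3.2]
width: 0.424
```

>>> drive_tool --moves '[[-1,[0,0,0],[-0.1,0,0]],[-1,[0,0,0],[-0.05,0,0]],[-1,[0,0,0],[0,0,0]],[-1,[0,0,0],[0,0,0]],[-1,[0,0,0],[0,0,0]]]'

```text
time_s: 25.22
tool_pos: [0.6037, 0.014, 0.2809]
orientation: [0.659, 0.255, 0.661, -0.254]
wrist_force: [-0.3, 0.5, -3.9]
width: 0.427
```

```bash
cat > pf.py <<'E'
from h import *
def patchfit(s,cx,cy,bz,phis,blue_px=None):
    k=8
    def render(phi,half,cx,cy,bz):
        a=np.linspace(phi-half,phi+half,25)
        cam=-np.array(P["side"]["R"]).T@P["side"]["t"];ca=np.arctan2(cam[1]-cy,cam[0]-cx)
        a=a[np.cos(a-ca)>0.03]
        if len(a)<2:return np.zeros((60,60))
        X=np.c_[cx+.03*np.cos(a),cy+.03*np.sin(a)]
        pts=np.r_[np.c_[X,np.full(len(a),bz+.022)],np.c_[X,np.full(len(a),bz+.078)][::-1]]
        q=proj("side",pts);I=np.zeros((60*k,60*k),np.uint8);cv2.fillPoly(I,[np.round((q-[230,155]+.5)*k-.5).astype(np.int32)],1)
        return I.reshape(60,k,60,k).mean((1,3))
    d=s[155:215,230:290,0].astype(float)-s[155:215,230:290,2];d[:10]=0;d[45:]=0
    bl=np.clip(d/np.percentile(d[d>30],60),0,1)
    def cost(x):
        return (render(np.deg2rad(x[0]),x[4],cx+x[1],cy+x[2],bz+x[3])-bl)
    res=[]
    for phi in phis:
      for half in(.39,.42,.45):
        for du in(-.0025,-.00125,0,.00125,.0025):
          for dz in(-.004,-.002,0,.002):
            x=(phi,du*.91,du*.36,dz,half);res.append(((cost(x)**2).sum(),)+x)
    res.sort();return res
E
python3 - <<'E'
from pf import *
s=save("side","s15");o,M=st();p=o["tool_pos"]
r=patchfit(s,p[0],p[1],p[2]-.1247,np.arange(70,130,1.))
for x in r[:6]:print(np.round(x,4))
s0=cv2.imread("pics/s14.png");r=patchfit(s0,.6038,.0134,.1565,np.arange(30,90,1.))
for x in r[:6]:print(np.round(x,4))
b=cv2.resize(s[130:220,215:305],(600,600),interpolation=cv2.INTER_CUBIC).astype(float)*1.4
cv2.imwrite("pics/z15.png",np.clip(b,0,255).astype(np.uint8))
E
```

```text
t25.27 [0.6037 0.014  0.281 ] psi 47.9 down [-0.0017  0.0013 -1.    ] F [-0.2685 -0.4124 -3.6892] w 0.432 q7 0.49
[ 1.6496 99.     -0.0023 -0.0009 -0.004   0.42  ]
[  1.7259 104.       0.       0.      -0.002    0.42  ]
[  1.9657 107.       0.0011   0.0004  -0.002    0.42  ]
[  2.0481 102.      -0.0011  -0.0004  -0.002    0.42  ]
[  2.0592 102.      -0.0011  -0.0004  -0.004    0.42  ]
[  2.1505 101.      -0.0011  -0.0004  -0.004    0.42  ]
[ 1.3038 56.     -0.0011 -0.0004 -0.004   0.45  ]
[ 1.3621 55.     -0.0011 -0.0004 -0.004   0.45  ]
[ 1.4406 62.      0.      0.     -0.002   0.39  ]
[ 1.5372 57.     -0.0011 -0.0004 -0.004   0.42  ]
[ 1.5895 61.      0.      0.     -0.002   0.39  ]
[ 1.7083 60.      0.      0.     -0.002   0.42  ]
```

View pics/z15.png

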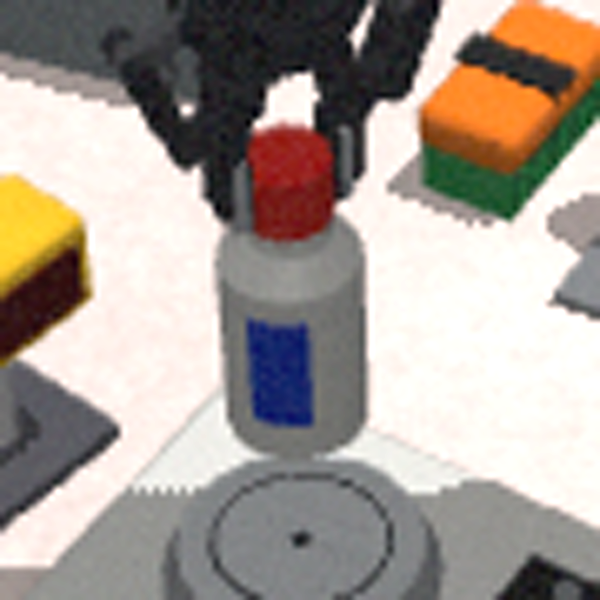

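```bash
python3 - <<'E'
from pf import *
s=cv2.imread("pics/s15.png").astype(float)
cam=-np.array(P["side"]["R"]).T@P["side"]["t"];ca=np.rad2deg(np.arctan2(cam[1]-.014,cam[0]-.6037))
out=[]
# bottle axis lean in image
a=proj("side",[(.6037,.014,.1563+.03),(.6037,.014,.1563+.07)]);print("axis",a,"cam az",ca)
for v in range(180,192):
    g=s[v,:,2];b=s[v,:,0]-s[v,:,2]
    # patch edges by half crossing of b
    seg=b[245:270];hi=np.median(seg[seg>30]);
    lo=np.median(seg[seg<=30]);th=(hi+lo)/2
    idx=np.where(seg>th)[0];i0,i1=idx[0],idx[-1]
    e0=245+i0-1+(th-seg[i0-1])/(seg[i0]-seg[i0-1]);e1=245+i1+(seg[i1]-th)/(seg[i1]-seg[i1+1])
    # bottle edges: red channel bright background
    row=s[v].sum(1);L=[];
    body=np.median(row[262:268]);bgl=np.median(row[236:243]);bgr=np.median(row[274:280])
    t=(body+bgl)/2;u=250
    while row[u]<t:u-=1
    l=u+(row[u]-t)/(row[u]-row[u+1])
    t=(body+bgr)/2;u=262
    while row[u]<t:u+=1
    r=u-1+(t-row[u-1])/(row[u]-row[u-1])
    c,R=(l+r)/2,(r-l)/2;p0,p1=np.rad2deg(np.arcsin([(e0-c)/R,(e1-c)/R]));out.append((v,l,r,c,R,e0,e1,p0,p1,(p0+p1)/2))
print(np.round(out,2));print(ca+np.median([o[-1] for o in out]))
E
```

```text
axis [[258.2419 182.8015]
 [257.7856 172.1539]] cam az 114.31469432980526
[[180.   247.66 269.54 258.6   10.94 251.55 260.67 -40.11  10.9  -14.6 ]
 [181.   247.68 269.56 258.62  10.94 251.63 261.   -39.67  12.57 -13.55]
 [182.   247.66 269.52 258.59  10.93 251.67 261.01 -39.28  12.79 -13.25]
 [183.   247.96 269.54 258.75  10.79 251.83 260.99 -39.91  12.   -13.96]
 [184.   248.03 269.69 258.86  10.83 251.92 261.11 -39.88  11.98 -13.95]
 [185.   247.97 269.73 258.85  10.88 251.98 261.05 -39.18  11.65 -13.76]
 [186.   248.03 269.72 258.88  10.85 251.98 261.02 -39.45  11.38 -14.04]
 [187.   248.14 269.76 258.95  10.81 252.03 261.36 -39.8   12.87 -13.47]
 [188.   248.11 269.73 258.92  10.81 252.35 261.36 -37.43  13.05 -12.19]
 [189.   248.3  269.73 259.02  10.71 252.32 261.38 -38.72  12.75 -12.98]
 [190.   248.42 269.69 259.06  10.63 252.33 261.35 -39.28  12.47 -13.41]
 [191.   248.45 269.68 259.07  10.62 252.46 261.38 -38.48  12.58 -12.95]]
100.80533298670312
```

```bash
python3 - <<'E'
from pf import *
cam=-np.array(P["side"]["R"]).T@P["side"]["t"]
def uat(cx,cy,az,v):
    # image col where the vertical line at azimuth az crosses row v
    z=np.linspace(.15,.25,400);q=proj("side",np.c_[np.full(400,cx+.03*np.cos(az)),np.full(400,cy+.03*np.sin(az)),z]);return np.interp(-v,-q[::1,1][::1] if q[0,1]<q[-1,1] else -q[:,1],q[:,0])
data=[(180,247.66,269.54,251.55,260.67),(182,247.66,269.52,251.67,261.01),(185,247.97,269.73,251.98,261.05),(187,248.14,269.76,252.03,261.36),(190,248.42,269.69,252.33,261.35)]
for v,l,r,e0,e1 in data:
    def sil(cx,cy):
        ca=np.arctan2(cam[1]-cy,cam[0]-cx);d=np.hypot(cam[1]-cy,cam[0]-cx);h=np.arccos(.03/d)
        return uat(cx,cy,ca-h,v),uat(cx,cy,ca+h,v),ca
    def f(x):
        L,R,ca=sil(.6037+.91*x[0],.014+.36*x[0]);return (L+R)/2-(l+r)/2
    x=least_squares(f,[0.],diff_step=1e-3,x_scale=.001).x;cx,cy=.6037+.91*x[0],.014+.36*x[0];L,R,ca=sil(cx,cy)
    A=[np.rad2deg(least_squares(lambda a:uat(cx,cy,a[0],v)-e,[np.deg2rad(g)]).x[0]) for e,g in((e0,75),(e1,125))]
    print(v,x*1000,L-l,R-r,A,np.mean(A),np.diff(A))
E
```

```text
180 [-1.3854] -0.029054348922812778 0.029054348922898043 [np.float64(75.25319938384875), np.float64(124.71753213935472)] 99.98536576160174 [49.4643]
182 [-1.122] 0.003470209444515149 -0.0034702094444583054 [np.float64(75.95006452768533), np.float64(126.59579754018831)] 101.27293103393683 [50.6457]
185 [-1.4995] 0.017723688079570366 -0.017723688079570366 [np.float64(75.99163939091129), np.float64(125.49619464132748)] 100.74391701611938 [49.5046]
187 [-1.5458] -0.009565134325811186 0.009565134325839608 [np.float64(75.47312890057725), np.float64(126.64535105928495)] 101.0592399799311 [51.1722]
190 [-1.4875] -0.12057442222123882 0.1205744222214662 [np.float64(76.51074250301336), np.float64(126.11401512609037)] 101.31237881455186 [49.6033]
```

>>> drive_tool --moves '[[-1,[0,0,0],[0.05,0,0]],[-1,[2,0,0],[0.1,0,0]],[-1,[4,0,0],[0.12,0,0]],[-1,[4,0,0],[0.12,0,0]],[-1,[4,0,0],[0.12,0,0]]]'

```text
time_s: 25.68
tool_pos: [0.6037, 0.0143, 0.2668]
orientation: [0.573, 0.414, 0.574, -0.414]
wrist_force: [0.3, 0.0, -2.9]
width: 0.424
```

>>> drive_tool --moves '[[-1,[4,0,0],[0.12,0,0]],[-1,[4,0,0],[0.12,0,0]],[-1,[4,0,0],[0.12,0,0]],[-1,[4,0,0],[0.12,0,0]],[-1,[4,0,0],[0.12,0,0]]]'

```text
time_s: 26.1
tool_pos: [0.6037, 0.0144, 0.2468]
orientation: [-0.425, -0.565, -0.426, 0.565]
wrist_force: [0.3, -1.0, -3.7]
width: 0.427
```

>>> drive_tool --moves '[[-1,[4,0,0],[0.12,0,0]],[-1,[4,0,0],[0.12,0,0]],[-1,[4,0,0],[0.12,0,0]],[-1,[4,0,0],[0.12,0,0]],[-1,[4,0,0],[0.12,0,0]]]'

```text
time_s: 26.52
tool_pos: [0.6037, 0.0145, 0.2268]
orientation: [-0.239, -0.665, -0.24, 0.666]
wrist_force: [-0.1, -0.1, -4.0]
width: 0.428
```

>>> drive_tool --moves '[[-1,[4,0,0],[0.12,0,0]],[-1,[2,0,0],[0.12,0,0]],[-1,[0,0,0],[0.1,0,0]],[-1,[0,0,0],[0.05,0,0]],[-1,[0,0,0],[0,0,0]]]'

```text
time_s: 26.93
tool_pos: [0.6037, 0.0146, 0.221]
orientation: [-0.107, -0.698, -0.108, 0.699]
wrist_force: [-0.6, -0.1, -3.5]
width: 0.431
```

```bash
python3 - <<'E'
from h import *
s=save("side","s16");st();t=save("top","t16");st()
b=np.hstack([cv2.resize(s[130:250,200:320],(400,400)),cv2.resize(t[160:260,225:325],(400,400))]).astype(float)*1.4
cv2.imwrite("pics/z16.png",np.clip(b,0,255).astype(np.uint8))
plan((.604,.0135,.206),-72.3,1,-1,ramp=2,polar=False)
E
```

```text
t26.98 [0.6036 0.0146 0.221 ] psi -72.3 down [-0.0017  0.0013 -1.    ] F [-0.717  -0.0509 -3.8239] w 0.424 q7 -1.48
t27.03 [0.6037 0.0146 0.221 ] psi -72.3 down [-0.0016  0.0014 -1.    ] F [ 0.3962  0.5888 -3.694 ] w 0.428 q7 -1.48
max shift 5.1 turn 0.002 endpos [0.604  0.0136 0.206 ] psi -72.26325876335126
[[-1,[1,0,-0],[0,0,0.002]],[-1,[4,0,-0],[0,0,0]],[-1,[5,1,-0],[0,0,0]],[-1,[4,0,-0],[0,0,0]],[-1,[1,0,-0],[0,0,0]]]
```

View pics/z16.png

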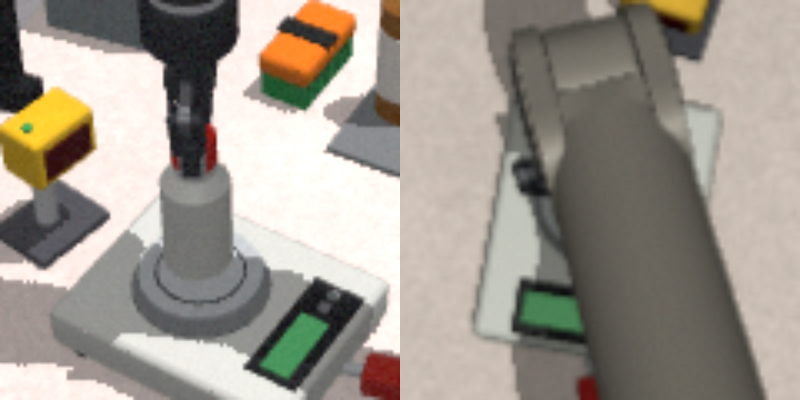

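>>> drive_tool --moves '[[-1,[2,0,0],[0,0,0.002]],[-1,[4,1,0],[0,0,0]],[-1,[5,0,0],[0,0,0]],[-1,[4,0,0],[0,0,0]],[-1,[2,0,0],[0,0,0]]]'

```text
time_s: 27.45
tool_pos: [0.6034, 0.0132, 0.2028]
orientation: [-0.108, -0.698, -0.108, 0.7]
wrist_force: [0.4, 0.0, -3.2]
width: 0.425
```

>>> drive_tool --moves '[[-1,[1,0,0],[0,0,0]],[-1,[1,0,0],[0,0,0]],[-1,[1,0,0],[0,0,0]],[-1,[1,0,0],[0,0,0]],[-1,[0,0,0],[0,0,0]]]'

```text
time_s: 27.87
tool_pos: [0.6039, 0.0133, 0.1999]
orientation: [-0.109, -0.698, -0.108, 0.699]
wrist_force: [-0.1, -0.1, -3.4]
width: 0.424
```

```bash
python3 - <<'E'
from h import *
s=save("side","s17");st()
cv2.imwrite("pics/z17.png",np.clip(cv2.resize(s[160:250,210:310],(600,540)).astype(float)*1.4,0,255).astype(np.uint8))
E
```

```text
t27.92 [0.604  0.0134 0.1999] psi -72.4 down [-0.0011 -0.0005 -1.    ] F [-0.384   0.1719 -3.8302] w 0.426 q7 -1.49
```

View pics/z17.png

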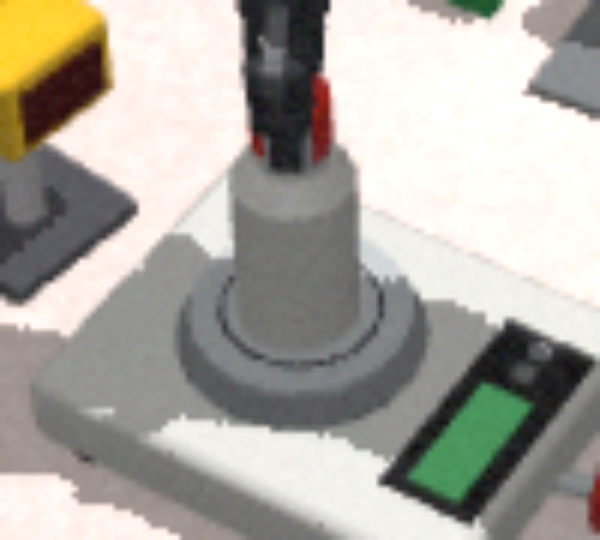

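>>> drive_tool --moves '[[-1,[1,0,0],[0,0,0]],[-1,[1,0,0],[0,0,0]],[-1,[0,0,0],[0,0,0]],[-1,[0,0,0],[0,0,0]],[-1,[0,0,0],[0,0,0]]]'

```text
time_s: 28.33
tool_pos: [0.6041, 0.0134, 0.1982]
orientation: [-0.109, -0.698, -0.108, 0.699]
wrist_force: [-1.2, 0.8, -1.6]
width: 0.428
```

>>> drive_tool --moves '[[-1,[1,0,0],[0,0,0]],[-1,[0.5,0,0],[0,0,0]],[-1,[0,0,0],[0,0,0]],[-1,[0,0,0],[0,0,0]],[-1,[0,0,0],[0,0,0]]]'

```text
time_s: 28.75
tool_pos: [0.6041, 0.0134, 0.1966]
orientation: [-0.109, -0.698, -0.108, 0.699]
wrist_force: [-1.5, 0.2, 1.5]
width: 0.427
```

>>> drive_tool --moves '[[-0.1,[0,0,0],[0,0,0]],[-0.05,[0,0,0],[0,0,0]],[0,[0,0,0],[0,0,0]],[0.2,[0,0,0],[0,0,0]],[0.4,[0,0,0],[0,0,0]]]'

```text
time_s: 29.17
tool_pos: [0.6039, 0.0132, 0.1963]
orientation: [-0.108, -0.698, -0.108, 0.699]
wrist_force: [0.3, -0.2, -1.2]
width: 0.696
```

>>> drive_tool --moves '[[1,[0,0,0],[0,0,0]],[1,[0,0,0],[0,0,0]],[1,[0,0,0],[0,0,0]],[1,[-4,0,0],[0,0,0]],[1,[-12,0,0],[0,0,0]]]'

```text
time_s: 29.58
tool_pos: [0.6028, 0.0132, 0.2113]
orientation: [-0.108, -0.697, -0.108, 0.7]
wrist_force: [-0.4, 0.1, -0.5]
width: 1.001
```

>>> drive_tool --moves '[[1,[-20,0,0],[0,0,0]],[1,[-25,0,0],[0,0,0]],[1,[-30,0,0],[0,0,0]],[1,[-30,0,0],[0,0,0]],[1,[-30,0,0],[0,0,0]]]'

```text
time_s: 30.0
tool_pos: [0.6039, 0.0135, 0.3501]
orientation: [-0.109, -0.699, -0.108, 0.699]
wrist_force: [-0.1, 0.1, 0.4]
width: 1.002
```

```bash
python3 - <<'E'
from h import *
s=save("side","s18");st()
cv2.imwrite("pics/z18.png",np.clip(cv2.resize(s[150:250,210:310],(600,600)).astype(float)*1.4,0,255).astype(np.uint8))
plan((.40,.26,.33),-30,4,1,ramp=3)
E
```

```text
t30.05 [0.6065 0.0139 0.3571] psi -72.4 down [ 0.0099  0.0005 -1.    ] F [1.9736 0.0584 5.1738] w 0.998 q7 -1.45
max shift 21.2 turn 0.044 endpos [0.4004 0.2603 0.3303] psi -29.972812469930833
[[1,[0,-4,0],[-0.007,-0.01,-0.003]],[1,[1,-10,1],[-0.022,0,0]],[1,[1,-17,2],[-0.036,0,0]],[1,[2,-21,2],[-0.044,0,0]],[1,[2,-20,2],[-0.043,0,0]]]
[[1,[1,-21,1],[-0.044,0,0]],[1,[2,-20,2],[-0.043,0,0]],[1,[1,-19,1],[-0.044,0,0]],[1,[2,-20,1],[-0.043,0,0]],[1,[2,-19,1],[-0.044,0,0]]]
[[1,[1,-19,1],[-0.043,0,0]],[1,[2,-19,1],[-0.044,0,0]],[1,[1,-19,1],[-0.043,0,0]],[1,[2,-18,0],[-0.044,0,0]],[1,[2,-18,1],[-0.043,0,0]]]
[[1,[1,-18,0],[-0.044,0,0]],[1,[2,-18,0],[-0.043,0,0]],[1,[1,-15,1],[-0.037,0,0]],[1,[1,-8,-0],[-0.021,0,0]],[1,[0,-3,-1],[-0.008,0,0]]]
```

View pics/z18.png

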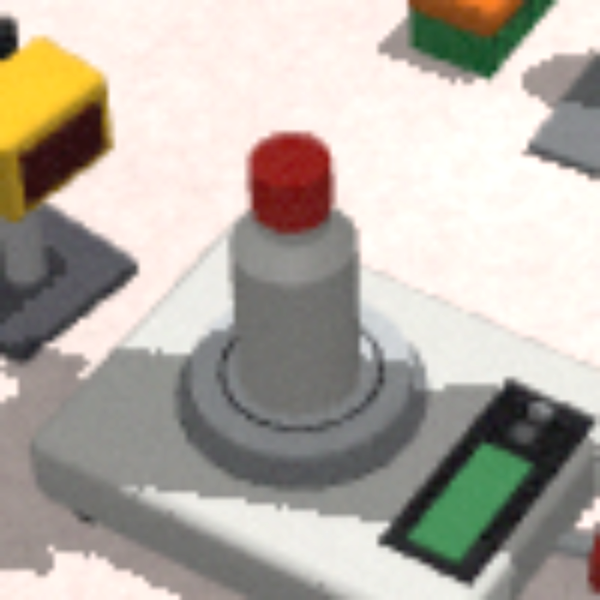

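>>> drive_tool --moves '[[1,[0,-4,0],[0,0,0]],[1,[0,-10,1],[-0.02,0,0]],[1,[0,-17,2],[-0.036,0,0]],[1,[0,-21,2],[-0.044,0,0]],[1,[0,-20,2],[-0.043,0,0]]]'

```text
time_s: 30.47
tool_pos: [0.5705, 0.0812, 0.3463]
orientation: [-0.16, -0.687, -0.16, 0.69]
wrist_force: [-0.2, 1.2, 0.1]
width: 1.002
```

>>> drive_tool --moves '[[1,[0,-25,1],[-0.044,0,0]],[1,[0,-25,2],[-0.043,0,0]],[1,[0,-25,1],[-0.044,0,0]],[1,[0,-25,1],[-0.043,0,0]],[1,[0,-25,1],[-0.044,0,0]]]'

```text
time_s: 30.88
tool_pos: [0.5014, 0.185, 0.3475]
orientation: [-0.234, -0.667, -0.234, 0.668]
wrist_force: [0.7, -0.6, 0.9]
width: 0.997
```

>>> drive_tool --moves '[[1,[0,-25,1],[-0.043,0,0]],[1,[0,-25,1],[-0.044,0,0]],[1,[0,-25,1],[-0.043,0,0]],[1,[0,-25,0],[-0.044,0,0]],[1,[0,-25,1],[-0.043,0,0]]]'

```text
time_s: 31.3
tool_pos: [0.413, 0.2722, 0.3475]
orientation: [-0.304, -0.638, -0.304, 0.639]
wrist_force: [0.5, -0.2, 0.7]
width: 1.002
```

>>> drive_tool --moves '[[1,[0,-18,0],[-0.044,0,0]],[1,[0,-18,0],[-0.043,0,0]],[1,[0,-15,1],[-0.037,0,0]],[1,[0,-8,0],[-0.02,0,0]],[1,[0,-3,0],[-0.01,0,0]]]'

```text
time_s: 31.72
tool_pos: [0.3631, 0.3068, 0.3476]
orientation: [-0.352, -0.613, -0.352, 0.614]
wrist_force: [-0.0, 0.6, 0.1]
width: 1.0
```

```bash
python3 - <<'E'
from h import *
s=save("side","s19");t=save("top","t19");st()
cv2.imwrite("pics/z19.png",np.clip(np.hstack([cv2.resize(t[150:270,150:310],(400,300)),cv2.resize(s[140:350,150:370],(400,382))[:300]]).astype(float)*1.4,0,255).astype(np.uint8))
cv2.imwrite("pics/z19t.png",np.clip(cv2.resize(t,(800,600)).astype(float)*1.4,0,255).astype(np.uint8))
obs=[]
for n,im,near in(("top",t,(277,200)),("side",s,(258,180))):
    c,a=blob(red(im),near);obs.append((n,c));print(n,c,a,fit(capprof(.0723),[(n,c)],(.6,.01))[0])
E
```

```text
t31.82 [0.3643 0.3059 0.3476] psi -30.4 down [-0.001  -0.0007 -1.    ] F [-0.0158  0.0739  1.6066] w 0.998 q7 -1.41
top [274.1869 202.5514] 107 [0.6064 0.0154]
side [258.0213 179.9734] 188 [0.603  0.0162]
```

View pics/z19t.png

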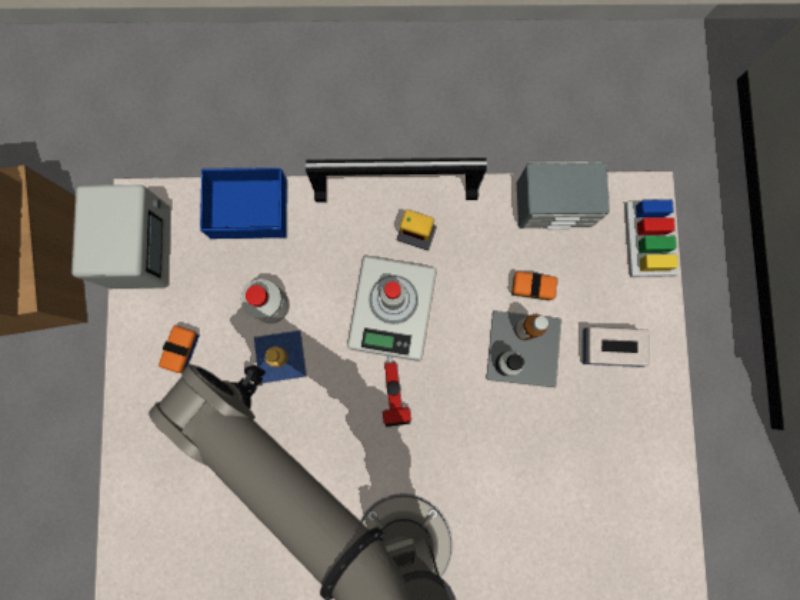

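View pics/s19.png

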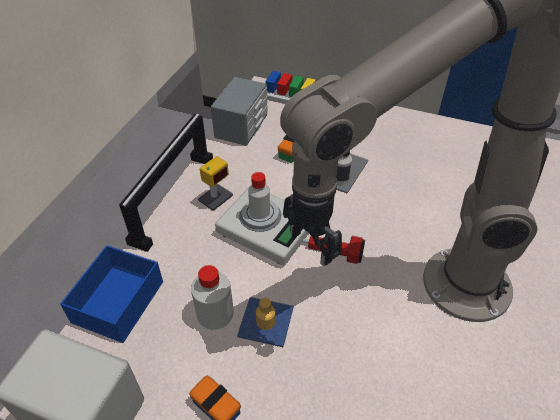

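```bash
python3 - <<'E'
from h import *
for n,im,near in(("top",cv2.imread("pics/t19.png"),(193,249)),("side",cv2.imread("pics/s19.png"),(265,315))):
    m=brass(im).astype(np.uint8);k,l,st_,cc=cv2.connectedComponentsWithStats(m);i=min((i for i in range(1,k) if st_[i,4]>40),key=lambda i:np.hypot(*(cc[i]-near)))
    M=cv2.moments(cv2.convexHull(np.argwhere(l==i)[:,::-1].astype(np.int32)));c=np.array([M['m10']/M['m00'],M['m01']/M['m00']])
    print(n,c,fit([(.008,.025),(.05,.025),(.072,.015),(.096,.015)],[(n,c)],(.47,.31))[0])
print(ctrl.hand_in())
E
```

```text
top [192.9037 249.34  ] [0.4687 0.3104]
side [265.0121 314.1047] [0.4669 0.3097]
the job is handed in; nothing more can be done
None
```

I completed the check and handed the job in at about 32 s of robot time. One thing my final check could not show directly is the way the blue patch faces.

**Check weight:** I set it upright at the pan centre and let it stand free for about 2 s. Then I put it back on its pad. The last pictures put it about 2–5 mm from the pad centre, depending on the camera.

**Sample bottle:** I stood it upright inside the ring and let go. The last pictures put it about 2–3 mm from the pan's centre dot.

**Patch direction:** I measured it while the bottle was in the gripper. It sat at +53° from the jaws, to about 1–2°, and I turned the bottle to aim it at the scanner at about −19°. On the pan it points away from both cameras. The last pictures show no blue, which fits, but I did not see the patch face the window.

**Other checks:**
- **Cameras:** They disagree with each other by about 2–3 mm in x, so I used the average for placing.
- **First patch estimate:** My first estimate from the top view was 41°, which was wrong because the patch was seen nearly edge-on. I replaced it with the measurement in the gripper.
- **Pan:** I lowered both objects slowly, and by the arm height and force readings the pan sank about 5 mm at most, well short of its 12 mm stop.
- **Weight on the pad:** I pressed it down with roughly 17 N for a moment before letting go.
- **Other objects:** The other bottles, brushes, clamp and box look unmoved in the last pictures, by eye only.

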